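# Sort bored kiln props with a probe pin and clamp the through-bored ones

### The arm

A 6-joint arm with a two-finger parallel gripper is mounted at the origin on a cart in front of the work surface, level with it; the furniture and walls round the work are solid. World frame = base frame: x ahead of the robot, y to its left, z up, the work surface at z = 0. Lengths are in mm, angles in rad, forces in N, time in s.
With the tool pointing down it reaches from about 350 to 875 mm from the base axis. Payload 4.2 kg.
Tool frame: the origin (TCP) lies on the mounting face of the last link; the fingertips stand 173 mm ahead of it and the grasp point (between the pads) lies 155 mm ahead of it; z points along the fingers, y is the line along which they close (so a half turn about z gives the same grasp; the last joint's range is limited). The gripper opens to 85 mm and grips with 20 to 120 N. Pads are 22 mm wide; open, the fingers measure 114 mm over their backs; the gripper's body (76 mm by 85 mm) begins 54 mm behind the grasp point. The pads swing forward as they close: fully open they stand 13 mm farther back than shut.
Start: joints at [1.423, 0.385, 0.008, 0, -1.194, -0.259], TCP at [247.262, 573.987, 404.712] pointing down, gripper open.
Joint ranges: [-3.14, 3.14], [-1.21, 2.06], [-1.07, 1.41], [-3.16, 2.05], [-2.99, -0.16], [-3.1, 3.1]. Speed limits (rad/s): [2.79, 2.79, 3.14, 3.14, 3.14, 3.14].

### API

Orientations are given as a unit quaternion [x, y, z, w].
In Python, from bench import arm gives the robot as it stands.
- The arm moves only by the tool carry_out, never from a script. Its argument "rows" is a list of rows, each a list of 7 numbers: the shift along the tool's x, y, z as a fraction of full scale, then the turn, a rotation vector about the tool's x, y, z as a fraction of full scale, then the opening, from -1 (shut) to 1 (fully open). A call has 1 to 12 rows; each row is the pose to reach, as a shift and turn from the pose commanded when the call began, along the tool's axes at that moment, turning the shorter way round; what a row does not reach only later rows make up. Full scale, the value 1, is 20 cm for a shift and pi rad for a turn. A row lasts 1/8 s, in which the tool goes at most 62.5 mm and 10.7 degrees, less where a joint would pass 70% of its speed; a pose out of reach is approached as far as the arm can. A call with a number of a shift or a turn outside -1 to 1 is refused whole. A call with a gripper value outside its range is refused whole. The fingers move at their own pace and stop on an object; the grip force is fixed at half the most. Time passes only in rows, so rows that repeat a pose let the fingers close. It gives the time, the measured TCP pose, the force, the opening and the grip force at its end, in the units of the state.
- arm.read_state(): the state, without advancing time (a new reading comes with each control period).
- arm.get_image(name): name is "side" or "top" or "wrist"; returns (picture, depth): 420x560x3 uint8, red, green, blue; 420x560 float32, mm along the optical axis (not along the pixel's ray), 0 where there is no reading.
- arm.calibration(name): a dict with "mtx" (3x3 intrinsics, pixels), "k1" (the pictures are not rectified: a ray, as slopes to the right and down, at radius r is drawn at 1 + k1 r^2 times it, then the intrinsics apply), "cam_to_world" (4x4, takes a point from camera to world coordinates). Camera axes: x right, y up, looking along -z (the intrinsics and any distortion apply to the point x, -y, -z); pixel columns grow to the right and rows downward; lengths in mm; the calibration is good to about 2 mm. A picture is of the moment at which its call begins: read the wrist's pose just before it. calibration takes no time and is no camera call; for the wrist camera it gives the pose at the moment of the call.
- arm.job_done(): hands the job in; it is judged then, once.
The state is a dict: "clock": time; "joints": joint angles; "joint_vel": joint speeds; "joint_efforts": joint torques, N m; "position": TCP position; "ee_rot": TCP orientation; "contact_force": force on the tool from outside, world axes, zero at the start; "wrist_torque": the same for the moment, N m; "gripper_width": finger opening in mm; "grasp_force": force on a finger pad.
Only numpy, scipy, OpenCV 4.12 (cv2) and the standard library are available. Lean on these libraries where they do the work, as an engineer would, in place of code of your own. Each camera call takes 0.05 s, during which the arm holds its last target. There are 200 camera calls.

### The job

Probe the bore of every kiln prop with the steel pin, pushing the cork wad down to the bore's end, to find out which are bored right through; stand the pin back in its wooden stand before you load the clamp. Then stand the through-bored props upright on the bed of the grinding clamp, between its jaws, stand the blind ones upright in the plywood tray, and turn the turnbuckle by its spokes until both jaws have drawn fully in to their stop and hold the row in line.

Things in the scene. Friction and masses are not known exactly. Their poses are not given: they have to be found in the camera images.
- prop0: square kiln prop of fired clay, 40 x 40 x 50 mm high, standing on end, with a round bore of 16 mm diameter in the middle of its top. Some are bored right through, others blind (26 mm deep); outside all are alike and a cork wad 5 mm below the mouth hides the bore, so it takes the pin to tell. Origin: centre of the underside, z up along the bore; x, y square to the sides. 0.16 kg. May be absent
- prop1: square kiln prop of fired clay, 40 x 40 x 50 mm high, standing on end, with a round bore of 16 mm diameter in the middle of its top. Some are bored right through, others blind (26 mm deep); outside all are alike and a cork wad 5 mm below the mouth hides the bore, so it takes the pin to tell. Origin: centre of the underside, z up along the bore; x, y square to the sides. 0.16 kg. May be absent
- prop2: square kiln prop of fired clay, 40 x 40 x 50 mm high, standing on end, with a round bore of 16 mm diameter in the middle of its top. Some are bored right through, others blind (26 mm deep); outside all are alike and a cork wad 5 mm below the mouth hides the bore, so it takes the pin to tell. Origin: centre of the underside, z up along the bore; x, y square to the sides. 0.16 kg. May be absent
- prop3: square kiln prop of fired clay, 40 x 40 x 50 mm high, standing on end, with a round bore of 16 mm diameter in the middle of its top. Some are bored right through, others blind (26 mm deep); outside all are alike and a cork wad 5 mm below the mouth hides the bore, so it takes the pin to tell. Origin: centre of the underside, z up along the bore; x, y square to the sides. 0.16 kg. May be absent
- prop4: square kiln prop of fired clay, 40 x 40 x 50 mm high, standing on end, with a round bore of 16 mm diameter in the middle of its top. Some are bored right through, others blind (26 mm deep); outside all are alike and a cork wad 5 mm below the mouth hides the bore, so it takes the pin to tell. Origin: centre of the underside, z up along the bore; x, y square to the sides. 0.16 kg. May be absent
- plug0 (a joint): how far (m) the loose cork wad, 14 mm wide and 5 mm thick, has been pushed down the bore of prop0: 0 at the start, its top 5 mm below the mouth. The pin pushes it down with about 1 N until it is at the bore's end, after 16 mm in a blind bore and 38 mm in a through-bore; it stays where it is pushed
- plug1 (a joint): how far (m) the loose cork wad, 14 mm wide and 5 mm thick, has been pushed down the bore of prop1: 0 at the start, its top 5 mm below the mouth. The pin pushes it down with about 1 N until it is at the bore's end, after 16 mm in a blind bore and 38 mm in a through-bore; it stays where it is pushed
- plug2 (a joint): how far (m) the loose cork wad, 14 mm wide and 5 mm thick, has been pushed down the bore of prop2: 0 at the start, its top 5 mm below the mouth. The pin pushes it down with about 1 N until it is at the bore's end, after 16 mm in a blind bore and 38 mm in a through-bore; it stays where it is pushed
- plug3 (a joint): how far (m) the loose cork wad, 14 mm wide and 5 mm thick, has been pushed down the bore of prop3: 0 at the start, its top 5 mm below the mouth. The pin pushes it down with about 1 N until it is at the bore's end, after 16 mm in a blind bore and 38 mm in a through-bore; it stays where it is pushed
- plug4 (a joint): how far (m) the loose cork wad, 14 mm wide and 5 mm thick, has been pushed down the bore of prop4: 0 at the start, its top 5 mm below the mouth. The pin pushes it down with about 1 N until it is at the bore's end, after 16 mm in a blind bore and 38 mm in a through-bore; it stays where it is pushed
- pin: steel probe pin, 94 mm long, upright in the stand: shank 10 mm diameter, 58 mm long, below; knurled round handle 22 mm diameter, 36 mm long, above it, its shoulder resting on the stand. Origin: lower end of the shank, z up along the pin. 0.09 kg. Its tip stops 21 mm below the mouth of a blind bore, 43 mm below that of a through-bore
- pin_tip (a point): lower end of the pin's shank (the body's origin)
- pin_grip (a point): middle of the pin's handle, 76 mm above its tip
- stand: wooden block 60 x 60 x 58 mm high, fixed to the table, with one bore of 16 mm diameter straight through in the middle of its top: the pin's place. Origin: centre of the underside, on the bore's axis; z up
- tray: shallow open plywood tray, 160 (x) x 120 (y) x 18 mm high, walls and floor 6 mm thick, fixed to the table: for the blind props. Origin: centre of the underside
- clamp: grinding clamp, fixed to the table: base plate 8 mm thick, 180 mm in x, from y = -210 to +100 mm. The bed is the strip of plate between two low jaws (top 25 mm above the table, along y) and two end stops (22 mm, inner faces at y = -87 and +87 mm). Origin: underside of the plate, middle of the bed; x across the jaws, y along the row away from the turnbuckle, z up
- bed (a point): middle of the bed on the plate's top, 8 mm above the clamp's origin: props stand at this height, up to three in a row along y (55 mm apart, say). The jaw faces stand 35 mm either side of it in x when fully open and move in together to 21 mm; they push props that stand askew or off the middle into line
- hub (a point): centre of the turnbuckle body, at y = -155, z = 50 mm in the clamp's frame, beside the end of the bed; its axis is the clamp's x, a threaded rod leads from each end to a jaw. Four round spokes 8 mm thick stand square to the axis at mid-body, 90 degrees apart, ends 40 mm from the axis (top 90 mm above the table); closed fingertips can push them over
- turnbuckle (a joint): angle of the turnbuckle body, rad: 0 (jaws fully open) to a hard stop at 4.71 (fully in); starts at 0 to 0.9. It grows as the uppermost spoke is pushed in the clamp's +y direction (towards the bed). At 0 and every quarter turn one spoke points straight up. Friction (0.05 N m) holds it. A spoke that leans far back jams if pushed level: rise with its end

How it is judged (in metres and radians):
On the way, in this order (a step that is already met when the one before it is completed fails the run):
1. every prop has been probed: the cork wad in its bore is pushed down to the bore's end, within 5 mm (blind) or 10 mm (through) (value of joint each of plug0, plug3, plug4 above 0.028 m and value of joint each of plug1, plug2 above 0.011 m), for 0.05 s.
2. the pin is back in its stand, upright and down on its shoulder, with no prop yet on the clamp (horizontal distance between pin and stand below 0.01 m and height (world z) of pin below 0.008 m and angle between pin's own z axis and vertical below 0.12 rad and horizontal distance between each of prop0, prop1, prop2, prop3, prop4 and clamp above 0.09 m), for 0.2 s.
3. all through-bored props stand on the clamp's bed between the jaws (x of prop0 in the frame of clamp between -0.018 and 0.018 m and y of prop0 in the frame of clamp between -0.075 and 0.075 m and z of prop0 in the frame of clamp between 0.004 and 0.014 m and angle between each of prop0, prop3, prop4's own z axis and vertical below 0.12 rad and x of prop3 in the frame of clamp between -0.018 and 0.018 m and y of prop3 in the frame of clamp between -0.075 and 0.075 m and z of prop3 in the frame of clamp between 0.004 and 0.014 m and x of prop4 in the frame of clamp between -0.018 and 0.018 m and y of prop4 in the frame of clamp between -0.075 and 0.075 m and z of prop4 in the frame of clamp between 0.004 and 0.014 m), for 0.2 s.
4. the turnbuckle is turned to its stop (value of joint turnbuckle above 4.45 rad), for 0.2 s.
At the end, for the whole second after the job is handed in: Turnbuckle above 4.45 rad; each through-bored prop upright (0.12 rad) on the clamp plate between the end stops, within 6 mm of the bed's middle line; each blind prop upright on the tray floor inside its walls; pin upright in its stand, within 8 mm of fully down; all at rest (value of joint turnbuckle above 4.45 rad and x of prop0 in the frame of clamp between -0.006 and 0.006 m and y of prop0 in the frame of clamp between -0.075 and 0.075 m and z of prop0 in the frame of clamp between 0.004 and 0.012 m and angle between each of prop0, prop3, prop4, prop1, prop2, pin's own z axis and vertical below 0.12 rad and x of prop3 in the frame of clamp between -0.006 and 0.006 m and y of prop3 in the frame of clamp between -0.075 and 0.075 m and z of prop3 in the frame of clamp between 0.004 and 0.012 m and x of prop4 in the frame of clamp between -0.006 and 0.006 m and y of prop4 in the frame of clamp between -0.075 and 0.075 m and z of prop4 in the frame of clamp between 0.004 and 0.012 m and x of prop1 in the frame of tray between -0.07 and 0.07 m and y of prop1 in the frame of tray between -0.05 and 0.05 m and z of prop1 in the frame of tray between 0.002 and 0.012 m and x of prop2 in the frame of tray between -0.07 and 0.07 m and y of prop2 in the frame of tray between -0.05 and 0.05 m and z of prop2 in the frame of tray between 0.002 and 0.012 m and horizontal distance between pin and stand below 0.01 m and height (world z) of pin below 0.008 m and linear speed of each of prop0, prop3, prop4, prop1, prop2 below 0.02 m/s); the robot touches nothing.
Of prop0, prop1, prop2, prop3, prop4 only 4 to 5 are there at a start; the rules pass over those that are not, and their reading is None.
At some moment in a run one of prop0, prop1, prop2, prop3, prop4 may be knocked a few centimetres aside while the robot is not near it.
It also fails if it takes over 210 s, if anything falls off the work surface, if the arm or the gripper's body presses on something with over 40 N, if the wrist force passes 120 N, or if a joint passes its speed limit or range.

## Working session

There is one attempt and no reset: what is moved stays moved. The work goes in short steps, Python scripts to look and compute and a tool call to move; the robot and the scene stay as the last step left them, time stands still between calls to the robot, and variables do not carry over. Pictures are saved under pics/ and viewed, at most 14 in all, crops included, and the job is handed in when it is done.

Besides the shell and the picture viewer there is one more tool, called after "Emit:" as a command line: name --pt "numbers of a row" for each row, then --argument value for the rest. carry_out: Moves the arm, as the interface text tells. Its arguments: {"type":"object","properties":{"rows":{"type":"array"}},"required":["rows"]}

```bash
ls; mkdir -p pics
cat > h.py <<'E'
import numpy as np, cv2
from bench import arm
from scipy.spatial.transform import Rotation as R
def shot(n,f):
    p,d=arm.get_image(n); c=arm.calibration(n); cv2.imwrite(f'pics/{f}.png',p[:,:,::-1]); np.savez(f'pics/{f}.npz',p=p,d=d,**{k:np.array(v) for k,v in c.items()}); return p,d,c
def world(f):
    z=np.load(f'pics/{f}.npz'); d=z['d']; K=z['mtx'];k1=float(z['k1']);T=z['cam_to_world']
    v,u=np.mgrid[:d.shape[0],:d.shape[1]].astype(np.float64)
    P=cv2.undistortPoints(np.stack([u.ravel(),v.ravel()],1)[:,None],K,np.array([k1,0,0,0.])).reshape(-1,2)
    D=d.ravel(); X=np.stack([P[:,0]*D,-P[:,1]*D,-D],1)@T[:3,:3].T+T[:3,3]
    return X.reshape(*d.shape,3)
E
python3 - <<'E'
from h import *
s=arm.read_state();print(s)
for n in('top','side'): p,d,c=shot(n,n+'0');print(c)
E
```

```text
pics
{'clock': 0.0, 'joints': array([ 1.42257853e+00,  3.85586422e-01,  6.57862432e-03, -5.02455603e-04,
       -1.19401834e+00, -2.58581494e-01]), 'joint_vel': array([ 0.00056372, -0.00073297, -0.00083882, -0.00108009,  0.00071898,
        0.00042591]), 'joint_efforts': array([ 3.70525795e-04, -3.92290843e+01,  1.88409930e+01,  4.18619335e+00,
       -4.38168659e-03, -2.25877535e-06]), 'position': array([247.18943984, 573.80669167, 403.58414068]), 'ee_rot': array([ 9.79366146e-01, -2.02090707e-01, -1.71655358e-04,  1.12608881e-03]), 'contact_force': array([ 0.42536172,  1.15087639, -0.39537482]), 'wrist_torque': array([ 0.00490521, -0.01283466, -0.01758348]), 'grasp_force': 0.0, 'gripper_width': 85.55353533968001}
{'mtx': array([[386.11424344,   0.        , 275.60376607],
       [  0.        , 386.11424344, 209.8120902 ],
       [  0.        ,   0.        ,   1.        ]]), 'k1': -0.018859049672088565, 'cam_to_world': array([[ 2.33733246e-02,  9.97743948e-01, -6.29341083e-02,
         4.58547757e+02],
       [-9.99332316e-01,  2.50860553e-02,  2.65633578e-02,
         5.72800614e+01],
       [ 2.80821980e-02,  6.22712142e-02,  9.97664115e-01,
         1.00640494e+03],
       [ 0.00000000e+00,  0.00000000e+00,  0.00000000e+00,
         1.00000000e+00]])}
{'mtx': array([[385.14199691,   0.        , 281.1132346 ],
       [  0.        , 385.14199691, 207.94327208],
       [  0.        ,   0.        ,   1.        ]]), 'k1': -0.09014834485081684, 'cam_to_world': array([[ 8.98445765e-01,  1.96374158e-01, -3.92724328e-01,
         1.65267782e+02],
       [-4.38974445e-01,  4.21741391e-01, -7.93369798e-01,
        -7.35481160e+02],
       [ 9.83077866e-03,  8.85195679e-01,  4.65115004e-01,
         5.32024963e+02],
       [ 0.00000000e+00,  0.00000000e+00,  0.00000000e+00,
         1.00000000e+00]])}
```

View pics/top0.png

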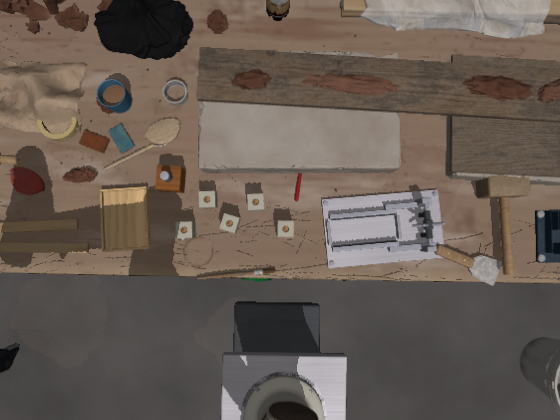

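View pics/side0.png

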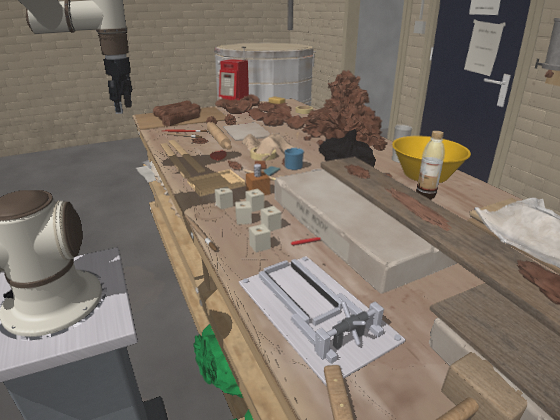

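The top picture shows five props at (207,199), (255,202), (229,223), (185,230) and (286,229). The stand with the pin is at (170,178), the tray at (124,217), and the clamp at (380,228) with its turnbuckle at about (422,228).

Run:
```python
from h import *
W=world('top0')
for i in [(207,199),(255,202),(229,223),(185,230),(286,229)]:
    u,v=i; S=W[v-18:v+18,u-18:u+18].reshape(-1,3); m=(abs(S[:,2]-50)<7)
    q=S[m]; q=q[np.linalg.norm(q[:,:2]-np.median(q[:,:2],0),axis=1)<32]
    r=cv2.minAreaRect(q[:,:2].astype(np.float32)); print('prop',i,len(q),np.median(q[:,2]).round(1),np.round(r[0],1),np.round(r[1],1),round(r[2],1))
def reg(n,u0,u1,v0,v1,z0,z1):
    S=W[v0:v1,u0:u1].reshape(-1,3); q=S[(S[:,2]>z0)&(S[:,2]<z1)]
    r=cv2.minAreaRect(q[:,:2].astype(np.float32)); print(n,len(q),q.mean(0).round(1),np.median(q[:,2]),np.round(r[0],1),np.round(r[1],1),round(r[2],1))
reg('stand',150,190,160,195,50,66); reg('pin',150,190,160,195,85,105)
reg('tray',95,158,180,255,11,25); reg('clamp',315,450,180,275,4,30); reg('spokes',400,445,200,255,60,100);reg('jaw',315,400,180,275,17,32)
print(W[228,375],W[215,195])
p=np.load('pics/top0.npz')['p'];cv2.imwrite('pics/c1.png',cv2.resize(p[150:280,95:455,::-1],None,fx=2.2,fy=2.2,interpolation=2))
S=W[200:255,405:445];print(S[::4,::3,2].round(0).astype(int))
```

```text
prop (207, 199) 252 49.7 [542.7 202.8] [37.8 39.4] 1.6
prop (255, 202) 250 50.0 [539.3  83.4] [40.1 39.9] 4.0
prop (229, 223) 254 49.6 [484.5 146.5] [40.4 39.9] 75.5
prop (185, 230) 273 49.8 [465.6 258.4] [39.8 41.5] 2.7
prop (286, 229) 264 49.9 [474.4   7.4] [39.7 39.9] 1.3
stand 522 [591.7 298.2  57.9] 57.990702362450236 [592.8 299.6] [61.6 60.5] 87.7
pin 74 [592.1 298.6  93.2] 93.39277176257872 [592.1 298.6] [19.2 21. ] 1.9
tray 595 [490.3 417.4  17. ] 17.09802169606587 [489.8 416.9] [160.4 120. ] 5.4
clamp 7636 [ 480.  -242.7   11.4] 8.898534776768486 [ 486.1 -249.8] [248.9 350.8] 0.3
spokes 146 [ 489.3 -352.6   65. ] 61.99805003259701 [ 490.4 -351.3] [ 52.7 123.3] 80.5
jaw 1071 [ 477.6 -203.7   23.9] 23.96337839817818 [ 482.5 -194.1] [123.7 189.6] 1.2
[ 480.51506666 -228.94302524    9.9513675 ] [503.23832399 239.40032493   0.75799495]
[[10  8 10  8 29 44 60 61 60  9  9 10 -2  2]
 [23 28 22 24 25 25 23 57 23 10  8  7  2  1]
 [ 8 10 10 10  8  5  9 52  9  7 10  9  2  0]
 [ 7  9  8  7 13 10 43 60 58  9  7  7  5 -2]
 [ 9 10 10 10  9 22 39 59 56  9  8  7  1  1]
 [ 9  8  9  8 10  9 50 60 63 62  9  6 10 -2]
 [10  6 10 34 36 44 83 72 59 61 66 68 75  0]
 [ 7 12  7  7  8  9 12 60 61 59 12 10  6 -1]
 [ 9 10 12 10  9  5 16 50 59 57  9  5  9 -2]
 [ 6  4  8  8  9 10 26 50 56 60  7  6  8  0]
 [10  6 10  5  9 11  9  9 52  5  8 11 11 -1]
 [13 25 22 24 23 23 24 24 50 55 20 14 15 -3]
 [24 25 21 23 24 25 32 50 60 61 62 19 21 21]
 [ 9  5 11  9  6  6  8 12  7 11 11 20 19 21]]
```

View pics/c1.png

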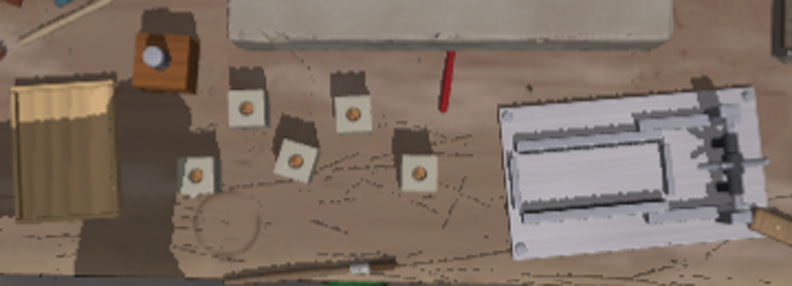

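Emit:
carry_out --pt "0.3 0.09 0 0 0 0 1" --pt "0.6 0.18 0 0 0 0 1" --pt "0.9 0.27 0 0 0 0 1" --pt "1 0.29 0 0 0 0 1" --pt "1 0.29 0 0 0 0 1"

```text
clock: 0.72
position: [408.9, 440.8, 404.3]
ee_rot: [0.979, -0.203, -0.0, 0.0]
contact_force: [-0.2, 0.0, 0.1]
gripper_width: 85.6
grasp_force: 0.0
```

Emit:
carry_out --pt "0.3 0.09 0 0 0 0 1" --pt "0.6 0.18 0 0 0 0 1" --pt "0.8 0.27 0 0 0 0 1" --pt "0.8 0.29 0 0 0 0 1" --pt "0.8 0.29 0 0 0 0 1"

```text
clock: 1.35
position: [531.2, 325.9, 404.5]
ee_rot: [0.979, -0.201, -0.0, 0.0]
contact_force: [0.4, 0.4, -0.0]
gripper_width: 85.3
grasp_force: 0.0
```

Emit:
carry_out --pt "0 0 0 0 0 0.344 1" --pt "0 0 0 0 0 0.344 1" --pt "0 0 0 0 0 0.344 1" --pt "0 0 0 0 0 0.344 1" --pt "0 0 0 0 0 0.344 1" --pt "0 0 0 0 0 0.344 1" --pt "0 0 0 0 0 0.344 1" --pt "0 0 0 0 0 0.344 1"

```text
clock: 2.35
position: [531.3, 326.0, 404.8]
ee_rot: [0.737, -0.676, -0.0, -0.0]
contact_force: [0.1, -0.4, -0.5]
gripper_width: 85.3
grasp_force: 0.0
```

```bash
cat >> h.py <<'E'
def go(x,y,z,deg):
    "grasp point target -> fractions from measured pose, tool down with tool-x at world angle deg"
    s=arm.read_state(); Rc=R.from_quat(s['ee_rot']); a=np.radians(deg)
    Rt=R.from_matrix(np.array([[np.cos(a),np.sin(a),0],[np.sin(a),-np.cos(a),0],[0,0,-1]]))
    t=np.array([x,y,z+155]); d=Rc.inv().apply(t-s['position'])/200; r=(Rc.inv()*Rt).as_rotvec()/np.pi
    g=s['position']+Rc.apply([0,0,155])
    print('t',round(s['clock'],2),'grasp',g.round(1),'phi',np.degrees(np.arctan2(*Rc.as_matrix()[1::-1,0])).round(1),'w',round(s['gripper_width'],1),'F',s['contact_force'].round(1),'-> ',d.round(3),r.round(3))
E
python3 - <<'E'
from h import *
go(592.1,298.6,80,-85); go(592.1,298.6,200,-85)
p,d,c=shot('wrist','w0'); print(c)
E
```

```text
t 2.35 grasp [531.3 326.  249.8] phi -85.0 w 85.3 F [ 0.1 -0.4 -0.5] ->  [ 0.163 -0.291  0.849] [-0.  0. -0.]
t 2.35 grasp [531.3 326.  249.8] phi -85.0 w 85.3 F [ 0.1 -0.4 -0.5] ->  [ 0.163 -0.291  0.249] [-0.  0. -0.]
{'mtx': array([[307.22639932,   0.        , 273.16516951],
       [  0.        , 307.22639932, 209.4325083 ],
       [  0.        ,   0.        ,   1.        ]]), 'k1': 0.01554957064933625, 'cam_to_world': array([[-9.96331345e-01,  8.18326972e-02,  2.50451896e-02,
         5.37154106e+02],
       [-8.55793295e-02, -9.52113915e-01, -2.93522181e-01,
         2.52366102e+02],
       [-1.73838191e-04, -2.94588700e-01,  9.55624125e-01,
         3.73462634e+02],
       [ 0.00000000e+00,  0.00000000e+00,  0.00000000e+00,
         1.00000000e+00]])}
```

View pics/w0.png

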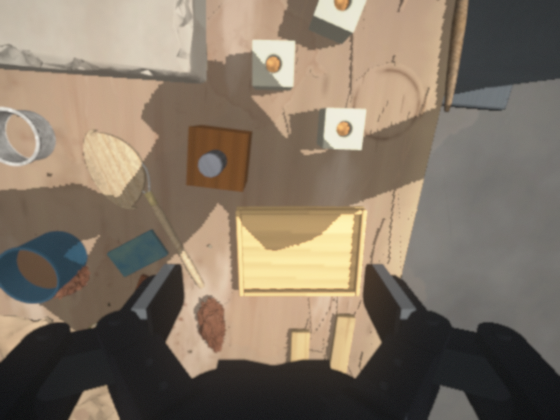

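The wrist view shows the pin at (210,164) in the stand, two props at (273,63) and (344,129), and the empty tray at (300,250). I'll measure these now.

```bash
cat >> h.py <<'E'
def tops(f,zlo=45,zhi=55,tag=''):
    W=world(f); ok=np.load(f'pics/{f}.npz')['d']>0; m=((W[...,2]>zlo)&(W[...,2]<zhi)&ok).astype(np.uint8)
    m=cv2.morphologyEx(m,cv2.MORPH_OPEN,np.ones((3,3),np.uint8))
    n,L,S,C=cv2.connectedComponentsWithStats(m)
    for i in range(1,n):
        if S[i,4]<60: continue
        q=W[L==i]; r=cv2.minAreaRect(q[:,:2].astype(np.float32))
        if max(r[1])<75: print(tag,'px',C[i].round(0),'xy',np.round(r[0],1),'mean',q.mean(0).round(1),'size',np.round(r[1],1),'ang',round(r[2],1))
E
python3 - <<'E'
from h import *
tops('w0',tag='prop'); tops('w0',86,102,'pin'); tops('w0',54,64,'stand')
E
```

```text
prop px [340.  14.] xy [485.4 155.8] mean [484.  159.7  49.4] size [27.  39.9] ang 75.9
prop px [273.  63.] xy [541.  205.8] mean [541.2 205.6  49.4] size [39.3 40.9] ang 3.5
prop px [344. 128.] xy [464.2 260.2] mean [464.5 259.8  49.5] size [40.3 39.8] ang 2.6
prop px [ 52. 258.] xy [779.7 435.8] mean [777.2 432.5  49.5] size [21.4 62.2] ang 37.1
prop px [ 16. 281.] xy [814.7 462.9] mean [821.  465.   50.1] size [30.  65.1] ang 38.1
prop px [ 88. 395.] xy [752.6 634.3] mean [752.6 630.9  50.1] size [22.   7.8] ang 87.5
pin px [211. 164.] xy [590.6 301. ] mean [590.4 300.7  92.9] size [20.7 20.6] ang 2.6
stand px [194.  10.] xy [614.2 170.7] mean [614.2 170.3  59.4] size [ 1.8 16. ] ang 1.4
stand px [217. 158.] xy [591.7 301.6] mean [590.5 299.6  57.5] size [60.2 61. ] ang 87.8
stand px [ 29. 277.] xy [797.9 450.6] mean [798.2 452.8  59. ] size [71.4 69. ] ang 72.9
```

Emit:
carry_out --pt "0.157 -0.288 0 0 0 0 0.3" --pt "0.157 -0.288 0.2 0 0 0 0.3" --pt "0.157 -0.288 0.45 0 0 0 0.3" --pt "0.157 -0.288 0.65 0 0 0 0.3" --pt "0.157 -0.288 0.78 0 0 0 0.3" --pt "0.157 -0.288 0.844 0 0 0 0.3" --pt "0.157 -0.288 0.844 0 0 0 0.3" --pt "0.157 -0.288 0.844 0 0 0 -1" --pt "0.157 -0.288 0.844 0 0 0 -1" --pt "0.157 -0.288 0.844 0 0 0 -1" --pt "0.157 -0.288 0.844 0 0 0 -1" --pt "0.157 -0.288 0.844 0 0 0 -1"

```text
clock: 3.9
position: [592.4, 298.9, 237.7]
ee_rot: [0.736, -0.677, 0.0, -0.001]
contact_force: [-1.4, -0.1, 5.6]
gripper_width: 20.4
grasp_force: 58.7
```

Run:
```python
from h import *
go(592.1,298.6,200,-85)
```

```text
t 3.9 grasp [592.8 299.1  82.7] phi -85.2 w 20.4 F [-1.4 -0.1  5.6] ->  [ 0.    -0.    -0.587] [-0.001  0.    -0.001]
```

Emit:
carry_out --pt "0 0 -0.2 0 0 0 -1" --pt "0 0 -0.45 0 0 0 -1" --pt "0.1 0.1 -0.7 0 0 0 -1" --pt "0.3 0.25 -1 0 0 0 -1" --pt "0.5 0.4 -1 0 0 0 -1" --pt "0.5 0.4 -1 0 0 0 -1" --pt "0.5 0.4 -1 0 0 0 -1"

```text
clock: 4.78
position: [520.5, 192.1, 435.7]
ee_rot: [0.736, -0.677, -0.0, -0.0]
contact_force: [0.6, 0.3, -0.9]
gripper_width: 20.2
grasp_force: 59.5
```

Run:
```python
from h import *
go(541,205,150,-85)
p,d,c=shot('wrist','w1'); tops('w1',tag='prop'); tops('w1',54,64,'stand')
```

```text
t 4.78 grasp [520.5 192.1 280.7] phi -85.3 w 20.2 F [ 0.6  0.3 -0.9] ->  [-0.056 -0.108  0.654] [ 0.     0.    -0.001]
prop px [334.  15.] xy [472.9  17.7] mean [472.5  19.4  49.1] size [40.2 25.6] ang 1.5
prop px [265.  80.] xy [537.9  85.6] mean [537.8  85.1  49.1] size [39.3 40.8] ang 5.1
prop px [309. 145.] xy [483.1 149.3] mean [483.2 148.9  49.1] size [39.9 40. ] ang 74.1
prop px [254. 190.] xy [541.  206.2] mean [541.4 205.8  48.9] size [39.4 40.3] ang 3.5
prop px [314. 237.] xy [464.  260.2] mean [464.  259.3  48.8] size [40.1 40.4] ang 2.9
prop px [222. 240.] xy [576.6 272.7] mean [576.7 272.6  50.1] size [ 1.4 31.5] ang 88.4
prop px [ 68. 334.] xy [784.3 429.7] mean [781.7 427.8  49.5] size [17.9 57.9] ang 54.9
prop px [ 40. 356.] xy [822.3 462.6] mean [823.  467.9  50. ] size [16.5 54.8] ang 24.9
stand px [206. 260.] xy [591.5 302. ] mean [594.8 298.5  56.8] size [60.9 60.5] ang 87.2
stand px [ 62. 337.] xy [786.3 426.9] mean [783.4 425.2  58.2] size [17.9 59.4] ang 61.9
stand px [ 33. 359.] xy [824.8 460.8] mean [825.3 464.1  58.3] size [18.9 56.4] ang 18.6
```

View pics/w1.png

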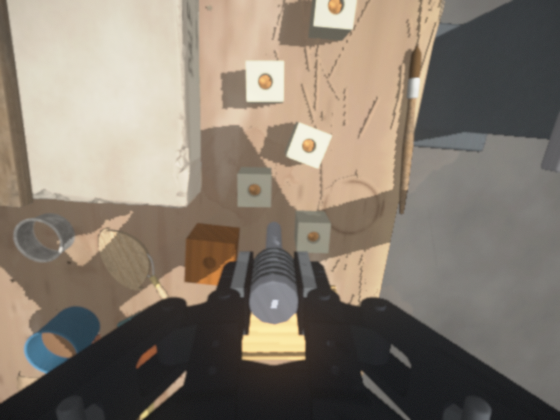

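Emit:
carry_out --pt "-0.048 -0.117 0.2 0 0 0 -1" --pt "-0.048 -0.117 0.45 0 0 0 -1" --pt "-0.048 -0.117 0.6 0 0 0 -1" --pt "-0.048 -0.117 0.66 0 0 0 -1" --pt "-0.048 -0.117 0.68 0 0 0 -1" --pt "-0.048 -0.117 0.7 0 0 0 -1" --pt "-0.048 -0.117 0.73 0 0 0 -1" --pt "-0.048 -0.117 0.76 0 0 0 -1" --pt "-0.048 -0.117 0.78 0 0 0 -1" --pt "-0.048 -0.117 0.78 0 0 0 -1"

```text
clock: 6.08
position: [543.1, 203.7, 279.7]
ee_rot: [0.736, -0.677, -0.0, 0.0]
contact_force: [-0.1, -0.6, -0.2]
gripper_width: 20.4
grasp_force: 59.5
```

Run:
```python
from h import *
go(543.1,203.6,109,-85)
```

```text
t 6.08 grasp [543.  203.6 124.7] phi -85.2 w 20.4 F [-0.1 -0.6 -0.2] ->  [ 0.    -0.     0.078] [ 0.    -0.    -0.001]
```

Emit:
carry_out --pt "0 0 0.02 0 0 0 -1" --pt "0 0 0.04 0 0 0 -1" --pt "0 0 0.06 0 0 0 -1" --pt "0 0 0.08 0 0 0 -1" --pt "0 0 0.08 0 0 0 -1"

```text
clock: 6.7
position: [542.9, 203.6, 263.3]
ee_rot: [0.736, -0.677, -0.0, 0.001]
contact_force: [-0.5, 0.1, -0.5]
gripper_width: 20.0
grasp_force: 59.5
```

Emit:
carry_out --pt "0 0 0.03 0 0 0 -1" --pt "0 0 0.055 0 0 0 -1" --pt "0 0 0.073 0 0 0 -1" --pt "0 0 0.073 0 0 0 -1"

```text
clock: 7.2
position: [542.9, 203.6, 248.7]
ee_rot: [0.736, -0.677, -0.0, 0.001]
contact_force: [0.2, 0.6, 0.1]
gripper_width: 20.2
grasp_force: 59.5
```

Emit:
carry_out --pt "0 0 -0.15 0 0 0 -1" --pt "0 0 -0.28 0 0 0 -1" --pt "0 0 -0.3 0 0 0 -1" --pt "0.13 0.16 -0.3 0 0 0 -1" --pt "0.257 0.313 -0.3 0 0 0 -1" --pt "0.257 0.313 -0.28 0 0 0 -1" --pt "0.257 0.313 -0.25 0 0 0 -1" --pt "0.257 0.313 -0.22 0 0 0 -1" --pt "0.257 0.313 -0.19 0 0 0 -1" --pt "0.257 0.313 -0.155 0 0 0 -1" --pt "0.257 0.313 -0.155 0 0 0 -1"

```text
clock: 8.57
position: [485.0, 147.3, 279.5]
ee_rot: [0.736, -0.677, -0.0, 0.001]
contact_force: [0.4, -0.1, -1.1]
gripper_width: 20.1
grasp_force: 59.5
```

Run:
```python
from h import *
go(485,147.1,109,-85)
```

```text
t 8.57 grasp [484.8 147.2 124.5] phi -85.2 w 20.1 F [ 0.4 -0.1 -1.1] ->  [ 0.001 -0.     0.078] [ 0.    -0.    -0.001]
```

Emit:
carry_out --pt "0 0 0.02 0 0 0 -1" --pt "0 0 0.04 0 0 0 -1" --pt "0 0 0.06 0 0 0 -1" --pt "0 0 0.08 0 0 0 -1" --pt "0 0 0.08 0 0 0 -1"

```text
clock: 9.2
position: [485.4, 147.6, 266.4]
ee_rot: [0.736, -0.677, 0.001, -0.001]
contact_force: [-3.6, -0.0, 12.5]
gripper_width: 20.6
grasp_force: 61.1
```

Emit:
carry_out --pt "0 0 -0.1 0 0 0 -1" --pt "0 0 -0.22 0 0 0 -1" --pt "0 0 -0.22 0 0 0 -1" --pt "0.17 -0.12 -0.22 0 0 0 -1" --pt "0.339 -0.247 -0.22 0 0 0 -1" --pt "0.339 -0.247 -0.2 0 0 0 -1" --pt "0.339 -0.247 -0.17 0 0 0 -1" --pt "0.339 -0.247 -0.14 0 0 0 -1" --pt "0.339 -0.247 -0.11 0 0 0 -1" --pt "0.339 -0.247 -0.08 0 0 0 -1" --pt "0.339 -0.247 -0.08 0 0 0 -1"

```text
clock: 10.58
position: [539.7, 84.0, 279.8]
ee_rot: [0.736, -0.677, -0.0, 0.0]
contact_force: [0.2, -0.6, -1.1]
gripper_width: 20.3
grasp_force: 59.5
```

Run:
```python
from h import *
go(539.9,83.7,109,-85)
shot('top','top1'); tops('top1',tag='prop')
```

```text
t 10.57 grasp [539.5  84.  124.8] phi -85.2 w 20.3 F [ 0.2 -0.6 -1.1] ->  [ 0.002 -0.001  0.079] [ 0.    -0.    -0.001]
prop px [381.  10.] xy [1045.4 -229.3] mean [1046.3 -229.5   49.6] size [23.4 64.8] ang 86.7
prop px [37. 10.] xy [1016.2  657.8] mean [1015.   653.4   49.4] size [48.5 35. ] ang 64.5
prop px [488.  28.] xy [1014.3 -510.8] mean [1012.1 -515.9   48.7] size [32.4 52.6] ang 11.3
prop px [506.  30.] xy [1006.9 -565.3] mean [1008.6 -564.9   47.1] size [19.  36.1] ang 16.2
prop px [159.  50.] xy [917.5 338.7] mean [918.3 338.1  49.4] size [22.7 67.6] ang 7.9
prop px [40. 80.] xy [829.9 632.6] mean [831.3 633.2  50.3] size [59.6 13.5] ang 34.9
prop px [ 67. 103.] xy [776.8 559.4] mean [774.2 560.5  50.3] size [53.6 40.5] ang 84.3
prop px [230. 225.] xy [481.  146.1] mean [479.3 143.9  50.2] size [34.8 44.3] ang 0.9
prop px [285. 228.] xy [474.3   7.4] mean [473.5   7.   50.1] size [39.7 39.9] ang 1.2
```

Emit:
carry_out --pt "0 0 0.02 0 0 0 -1" --pt "0 0 0.04 0 0 0 -1" --pt "0 0 0.06 0 0 0 -1" --pt "0 0 0.08 0 0 0 -1" --pt "0 0 0.08 0 0 0 -1"

```text
clock: 11.25
position: [539.6, 83.7, 263.7]
ee_rot: [0.736, -0.677, -0.0, 0.001]
contact_force: [-0.3, -0.2, -1.1]
gripper_width: 20.4
grasp_force: 59.5
```

Emit:
carry_out --pt "0 0 0.03 0 0 0 -1" --pt "0 0 0.055 0 0 0 -1" --pt "0 0 0.075 0 0 0 -1" --pt "0 0 0.075 0 0 0 -1"

```text
clock: 11.75
position: [539.7, 83.8, 248.7]
ee_rot: [0.736, -0.677, -0.0, 0.001]
contact_force: [0.6, 0.8, 0.0]
gripper_width: 20.5
grasp_force: 59.5
```

Emit:
carry_out --pt "0 0 -0.15 0 0 0 -1" --pt "0 0 -0.28 0 0 0 -1" --pt "0 0 -0.3 0 0 0 -1" --pt "0.17 0.17 -0.3 0 0 0 -1" --pt "0.351 0.355 -0.3 0 0 0 -1" --pt "0.351 0.355 -0.28 0 0 0 -1" --pt "0.351 0.355 -0.25 0 0 0 -1" --pt "0.351 0.355 -0.22 0 0 0 -1" --pt "0.351 0.355 -0.19 0 0 0 -1" --pt "0.351 0.355 -0.155 0 0 0 -1" --pt "0.351 0.355 -0.155 0 0 0 -1"

```text
clock: 13.12
position: [474.9, 8.1, 279.5]
ee_rot: [0.736, -0.677, -0.0, 0.001]
contact_force: [-0.4, 0.8, -1.0]
gripper_width: 20.2
grasp_force: 59.5
```

Run:
```python
from h import *
go(474.9,7.8,109,-85)
shot('top','top2'); tops('top2',tag='prop')
```

```text
t 13.12 grasp [474.7   8.  124.5] phi -85.2 w 20.2 F [-0.4  0.8 -1. ] ->  [0.002 0.    0.078] [ 0.001 -0.    -0.001]
prop px [380.  11.] xy [1045.  -229.4] mean [1045.5 -229.    49.4] size [64.6 29.1] ang 2.9
prop px [38. 10.] xy [1014.3  653.7] mean [1015.4  651.7   49.6] size [50.3 32.9] ang 64.3
prop px [488.  27.] xy [1011.7 -512.7] mean [1015.1 -516.1   48.7] size [40.9 50.2] ang 39.6
prop px [506.  30.] xy [1009.7 -565.9] mean [1008.5 -565.2   47.2] size [26.3 20.7] ang 60.4
prop px [166.  49.] xy [920.8 320.7] mean [921.5 320.5  49.9] size [41.4 18.2] ang 85.9
prop px [42. 82.] xy [822.2 626.6] mean [825.2 627.4  50. ] size [68.3 14.8] ang 39.2
prop px [22. 80.] xy [830.3 677.6] mean [830.1 678.4  49.6] size [44.8 15.2] ang 59.0
prop px [ 67. 104.] xy [773.7 569.4] mean [770.4 560.7  50.2] size [35.1 71.3] ang 0.6
prop px [206. 198.] xy [542.7 203.6] mean [542.6 203.7  50.2] size [37.9 37.9] ang 1.1
prop px [255. 201.] xy [539.6  83.5] mean [539.5  83.2  50.1] size [40.3 39.7] ang 1.5
prop px [228. 217.] xy [498.3 146.5] mean [498.3 148.9  50.1] size [14.9 29.8] ang 2.0
prop px [183. 227.] xy [467.8 257.8] mean [469.9 259.1  49.7] size [35.4 41. ] ang 8.2
```

Emit:
carry_out --pt "0 0 0.02 0 0 0 -1" --pt "0 0 0.04 0 0 0 -1" --pt "0 0 0.06 0 0 0 -1" --pt "0 0 0.08 0 0 0 -1" --pt "0 0 0.08 0 0 0 -1"

```text
clock: 13.8
position: [475.5, 8.1, 266.4]
ee_rot: [0.736, -0.677, 0.001, -0.0]
contact_force: [-2.7, 0.2, 13.1]
gripper_width: 20.1
grasp_force: 61.3
```

Emit:
carry_out --pt "0 0 -0.1 0 0 0 -1" --pt "0 0 -0.25 0 0 0 -1" --pt "-0.2 -0.01 -0.4 0 0 0 -1" --pt "-0.45 -0.03 -0.6 0 0 0 -1" --pt "-0.7 -0.05 -0.6 0 0 0 -1" --pt "-0.9 -0.062 -0.6 0 0 0 -1" --pt "-0.9 -0.062 -0.6 0 0 0 -1"

```text
clock: 14.68
position: [472.1, 190.5, 383.7]
ee_rot: [0.737, -0.676, -0.0, 0.0]
contact_force: [-0.3, -0.5, -1.1]
gripper_width: 20.5
grasp_force: 59.5
```

Run:
```python
from h import *
go(466,258.5,124.7,-85)
shot('wrist','w2'); tops('w2',tag='prop')
shot('top','top3'); tops('top3',tag='ptop')
```

```text
t 14.68 grasp [472.  190.5 228.7] phi -85.0 w 20.5 F [-0.3 -0.5 -1.1] ->  [-0.341  0.001  0.52 ] [ 0. -0. -0.]
prop px [118.  18.] xy [616.3  48.7] mean [616.3  48.9  50.1] size [ 1.5 29.1] ang 1.3
prop px [290.   5.] xy [471.7  25.7] mean [470.4  25.6  49.2] size [40.1  7.9] ang 3.5
prop px [210.  72.] xy [537.2  84. ] mean [537.2  83.8  49.3] size [41.  40.7] ang 4.8
prop px [265. 148.] xy [482.6 147.4] mean [482.5 147.   49.4] size [40.1 39.8] ang 73.9
prop px [204. 199.] xy [540.7 204.4] mean [540.6 203.8  49.2] size [40.2 40.4] ang 4.0
prop px [261. 243.] xy [478.9 249.3] mean [479.5 247.3  49.1] size [10.7 20.2] ang 3.9
prop px [288. 243.] xy [450.6 247. ] mean [450.3 245.3  49.1] size [11.8 19. ] ang 5.7
prop px [157. 255.] xy [589.8 270. ] mean [589.1 270.3  50.2] size [ 2.9 61. ] ang 86.1
prop px [152. 284.] xy [594.7 305.1] mean [595.6 305.4  50.4] size [ 5.9 15.3] ang 60.9
prop px [  9. 371.] xy [769.9 444.7] mean [769.1 438.9  49.6] size [10.9 48.1] ang 8.8
ptop px [381.   6.] xy [1056.2 -232.4] mean [1058.6 -230.    49.7] size [40.4 26.8] ang 12.5
ptop px [535.   3.] xy 
[... 249 characters left out ...]
0.8
ptop px [166.  49.] xy [920.9 321.8] mean [922.2 319.4  50.5] size [39.  18.4] ang 83.3
ptop px [150.  51.] xy [912.7 362. ] mean [914.4 361.3  49.5] size [13.1 34.2] ang 46.3
ptop px [42. 83.] xy [822.9 626.6] mean [824.7 627.1  49.9] size [70.6 13.8] ang 39.7
ptop px [23. 80.] xy [829.  674.1] mean [828.8 675.1  50.1] size [52.2 13.2] ang 55.5
ptop px [207. 198.] xy [542.7 203.6] mean [544.5 201.4  50.1] size [37.7 37.6] ang 1.3
ptop px [255. 201.] xy [539.4  83.4] mean [539.1  83.2  50.1] size [40.  39.7] ang 2.8
ptop px [229. 222.] xy [484.5 146.6] mean [484.6 146.3  50. ] size [39.9 39.9] ang 75.8
ptop px [285. 228.] xy [474.4   7.4] mean [473.5   7.3  50. ] size [39.8 39.9] ang 1.2
```

Emit:
carry_out --pt "-0.2 0 0 0 0 0 -1" --pt "-0.341 0.001 0.2 0 0 0 -1" --pt "-0.341 0.001 0.35 0 0 0 -1" --pt "-0.341 0.001 0.43 0 0 0 -1" --pt "-0.341 0.001 0.46 0 0 0 -1" --pt "-0.341 0.001 0.49 0 0 0 -1" --pt "-0.341 0.001 0.52 0 0 0 -1" --pt "-0.341 0.001 0.52 0 0 0 -1"

```text
clock: 15.78
position: [466.5, 256.2, 280.3]
ee_rot: [0.736, -0.677, -0.0, -0.0]
contact_force: [0.2, -0.1, -0.6]
gripper_width: 20.1
grasp_force: 59.5
```

Run:
```python
from h import *
go(466,258.5,109,-85)
```

```text
t 15.78 grasp [466.5 256.2 125.3] phi -85.2 w 20.1 F [ 0.2 -0.1 -0.6] ->  [-0.012  0.002  0.082] [-0.     0.    -0.001]
```

Emit:
carry_out --pt "-0.012 0.002 0.02 0 0 0 -1" --pt "-0.012 0.002 0.04 0 0 0 -1" --pt "-0.012 0.002 0.06 0 0 0 -1" --pt "-0.012 0.002 0.08 0 0 0 -1" --pt "-0.012 0.002 0.08 0 0 0 -1"

```text
clock: 16.4
position: [465.7, 258.5, 263.8]
ee_rot: [0.736, -0.677, -0.0, 0.001]
contact_force: [0.5, -0.5, -0.9]
gripper_width: 20.5
grasp_force: 59.5
```

Emit:
carry_out --pt "0 0 0.03 0 0 0 -1" --pt "0 0 0.055 0 0 0 -1" --pt "0 0 0.075 0 0 0 -1" --pt "0 0 0.075 0 0 0 -1"

```text
clock: 16.9
position: [465.7, 258.5, 248.7]
ee_rot: [0.736, -0.677, -0.0, 0.001]
contact_force: [-0.5, 0.4, -0.7]
gripper_width: 20.4
grasp_force: 59.5
```

Emit:
carry_out --pt "0 0 -0.15 0 0 0 -1" --pt "0 0 -0.3 0 0 0 -1" --pt "0 0 -0.36 0 0 0 -1" --pt "-0.05 -0.2 -0.36 0 0 0 -1" --pt "-0.1 -0.43 -0.36 0 0 0 -1" --pt "-0.1485 -0.649 -0.36 0 0 0 -1" --pt "-0.1485 -0.649 -0.36 0 0 0 -1" --pt "-0.1485 -0.649 -0.3 0 0 0 -1" --pt "-0.1485 -0.649 -0.3 0 0 0 -1"

```text
clock: 18.02
position: [591.4, 298.5, 307.3]
ee_rot: [0.736, -0.677, -0.001, 0.002]
contact_force: [0.6, 0.5, -0.2]
gripper_width: 20.3
grasp_force: 59.6
```

Run:
```python
from h import *
go(592.6,299,84,-85.2)
```

```text
t 18.02 grasp [590.8 298.2 152.3] phi -85.2 w 20.3 F [ 0.6  0.5 -0.2] ->  [-0.002 -0.008  0.342] [ 0.001 -0.001 -0.   ]
```

Emit:
carry_out --pt "-0.001 -0.004 0.03 0 0 0 -1" --pt "-0.001 -0.004 0.08 0 0 0 -1" --pt "-0.001 -0.004 0.15 0 0 0 -1" --pt "-0.001 -0.004 0.22 0 0 0 -1" --pt "-0.001 -0.004 0.29 0 0 0 -1" --pt "-0.001 -0.004 0.33 0 0 0 -1" --pt "-0.001 -0.004 0.35 0 0 0 -1" --pt "-0.001 -0.004 0.35 0 0 0 -1"

```text
clock: 19.02
position: [593.6, 299.4, 239.2]
ee_rot: [0.736, -0.677, 0.0, 0.0]
contact_force: [-0.1, 0.4, -1.6]
gripper_width: 20.7
grasp_force: 59.6
```

Run:
```python
from h import *
go(592.6,299,84,-85.2)
```

```text
t 19.02 grasp [593.6 299.3  84.2] phi -85.2 w 20.7 F [-0.1  0.4 -1.6] ->  [0.001 0.005 0.001] [ 0. -0. -0.]
```

Emit:
carry_out --pt "0 0 0.005 0 0 0 0.2" --pt "0 0 0 0 0 0 0.2" --pt "0 0 0 0 0 0 0.2" --pt "0 0 -0.1 0 0 0 0.2" --pt "0 0 -0.3 0 0 0 0.2" --pt "0.1 0.1 -0.6 0 0 0 0.4" --pt "0.3 0.25 -0.9 0 0 0 0.4" --pt "0.5 0.4 -1 0 0 0 0.4" --pt "0.5 0.4 -1 0 0 0 0.4" --pt "0.5 0.4 -1 0 0 0 0.4"

```text
clock: 20.27
position: [521.9, 192.7, 439.9]
ee_rot: [0.736, -0.677, 0.0, -0.001]
contact_force: [-0.3, 0.1, -0.7]
gripper_width: 59.8
grasp_force: 0.0
```

Run:
```python
from h import *
shot('wrist','w3'); tops('w3',tag='prop'); tops('w3',86,102,'pin'); tops('w3',54,64,'stand')
shot('top','top4'); tops('top4',tag='ptop')
go(466.3,258.2,40,-90+2.8)
```

```text
prop px [336.  16.] xy [472.5  17.2] mean [472.2  19.1  48.6] size [40.  26.2] ang 0.8
prop px [267.  80.] xy [537.3  85.3] mean [537.1  84.9  48.5] size [39.6 40.2] ang 5.1
prop px [310. 144.] xy [482.7 149.1] mean [482.9 148.7  48.5] size [39.8 40.2] ang 74.1
prop px [256. 188.] xy [540.7 206.2] mean [541.  205.5  48.3] size [39.4 40.4] ang 2.6
prop px [314. 235.] xy [463.8 260.2] mean [464.  259.7  48.3] size [40.2 40.4] ang 2.6
prop px [ 57. 325.] xy [800.7 418.3] mean [798.9 418.1  49.9] size [29.   4.4] ang 3.3
prop px [ 37. 347.] xy [829.6 452.9] mean [829.7 456.2  49.8] size [ 5.1 32.9] ang 3.5
stand px [190.  31.] xy [617.3  48.7] mean [617.5  48.1  59.3] size [ 2.6 57.1] ang 0.6
stand px [191.  89.] xy [616.2 101.8] mean [616.1 101.6  59.1] size [ 1.8 47.8] ang 1.1
stand px [192. 133.] xy [614.5 147.9] mean [614.4 147.   59.1] size [ 2.8 30.2] ang 3.0
stand px [215. 256.] xy [590.7 301.9] mean [585.8 294.7  56.2] size [60.9 60.1] ang 88.4
stand px [ 58. 329.] xy [792.2 418.1] mean [792.1 417.7  57.4] size [ 4.4 23.9] ang 81.2
stand px [ 32. 350.] xy [830.3 453.4] mean [830.
[... 526 characters left out ...]
680.2] mean [832.2 680.3  49.4] size [42.5 23.7] ang 36.6
ptop px [40. 81.] xy [828.1 631.5] mean [828.5 630.9  50.2] size [55.9 12.9] ang 37.0
ptop px [ 69. 102.] xy [777.5 557.8] mean [776.6 555.6  50.5] size [53.5 34.9] ang 78.4
ptop px [209. 199.] xy [542.7 202.1] mean [541.3 198.2  50.3] size [37.8 34.6] ang 1.4
ptop px [255. 201.] xy [539.5  83.5] mean [539.3  83.1  50.2] size [39.9 39.8] ang 2.0
ptop px [229. 222.] xy [484.7 146.7] mean [484.7 146.4  49.8] size [40.3 39.9] ang 74.3
ptop px [285. 228.] xy [474.3   7.4] mean [473.5   7.3  50. ] size [39.7 39.9] ang 1.1
t 20.38 grasp [522.2 193.5 283.1] phi -85.2 w 60.0 F [ 0.1 -0.2 -0.3] ->  [-0.346  0.251  1.216] [ 0.001 -0.     0.011]
```

View pics/w3.png

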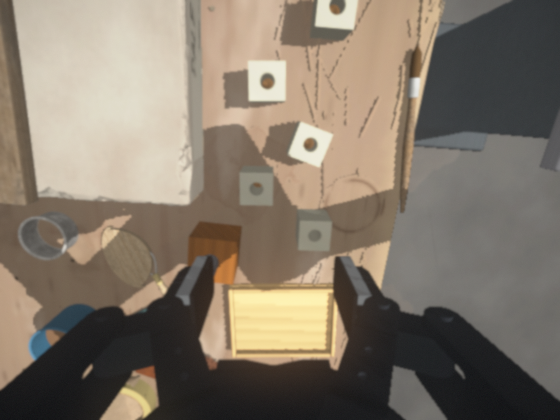

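Emit:
carry_out --pt "0.216 0.205 0.2 0 0 0.11 0.41" --pt "0.216 0.205 0.5 0 0 0.11 0.41" --pt "0.216 0.205 0.75 0 0 0.11 0.41" --pt "0.216 0.205 0.915 0 0 0.11 0.41" --pt "0.216 0.205 0.915 0 0 0.11 0.41" --pt "0.216 0.205 0.915 0 0 0.11 0.41"

```text
clock: 21.12
position: [485.7, 147.5, 256.7]
ee_rot: [-0.609, 0.793, -0.0, 0.0]
contact_force: [0.9, 0.4, 0.2]
gripper_width: 59.9
grasp_force: 0.0
```

Run:
```python
from h import *
go(485,147,40,-105)
W=world('top0')
# clamp: fit plate edges from z 5..12 & yaw; jaws and stops
m=(W[...,2]>15)&(W[...,2]<30); m[:,:315]=0;m[:,400:]=0;m[:185]=0;m[262:]=0
q=W[m][:,:2]
for a in np.arange(3,8,.5):
    c,s=np.cos(np.radians(a)),np.sin(np.radians(a)); X=q@[c,s]; Y=q@[-s,c]
    h,e=np.histogram(X,bins=np.arange(380,600,2)); print(a,(h**2).sum(),end=' ')
print()
a=5.3;c,s=np.cos(np.radians(a)),np.sin(np.radians(a)); X=q@[c,s]; Y=q@[-s,c]
h,e=np.histogram(X,bins=np.arange(380,540,3));print([(int(b),int(k)) for b,k in zip(e,h) if k])
h,e=np.histogram(Y[(X>445)&(X<495)],bins=np.arange(-360,-140,3));print([(int(b),int(k)) for b,k in zip(e,h) if k])
```

```text
t 21.12 grasp [485.9 147.5 101.7] phi -105.0 w 59.9 F [0.9 0.4 0.2] ->  [0.003 0.003 0.309] [-0.  0.  0.]
3.0 37793 3.5 38683 4.0 39439 4.5 40341 5.0 41035 5.5 41863 6.0 42879 6.5 42917 7.0 42649 7.5 41819 
[(395, 8), (398, 14), (401, 13), (404, 16), (407, 69), (410, 79), (413, 83), (416, 79), (419, 75), (422, 28), (425, 5), (428, 6), (431, 6), (434, 5), (437, 6), (440, 10), (443, 7), (446, 7), (449, 7), (452, 7), (455, 9), (458, 10), (461, 7), (464, 6), (467, 6), (470, 7), (473, 9), (476, 12), (479, 10), (482, 6), (485, 10), (488, 63), (491, 77), (494, 76), (497, 78), (500, 72), (503, 27), (506, 19), (509, 17), (512, 19), (515, 18), (518, 1), (530, 1), (533, 1)]
[(-336, 4), (-333, 16), (-330, 30), (-327, 7), (-324, 1), (-321, 3), (-318, 3), (-315, 2), (-312, 2), (-309, 2), (-306, 2), (-303, 2), (-300, 3), (-297, 3), (-294, 2), (-291, 3), (-288, 3), (-285, 4), (-282, 3), (-279, 2), (-276, 2), (-273, 2), (-270, 2), (-267, 2), (-264, 4), (-261, 3), (-258, 3), (-255, 4), (-252, 3), (-249, 3), (-246, 4), (-243, 1), (-240, 4), (-237, 2), (-234, 2), (-231, 3), (-228, 4), (-225, 3), (-222, 4), (-219, 4), (-216, 3), (-213, 3), (-210, 3), (-207, 2), (-204, 5), (-201, 3), (-198, 3), (-195, 3), (-192, 3), (-189, 3), (-186, 5), (-183, 4), (-180, 3), (-177, 3), (-174, 3), (-171, 4), (-168, 4), (-165, 5), (-162, 3), (-159, 3), (-156, 3), (-153, 16), (-150, 17), (-147, 22), (-144, 1)]
```

Emit:
carry_out --pt "0.003 0.003 0.1 0 0 0 0.41" --pt "0.003 0.003 0.22 0 0 0 0.41" --pt "0.003 0.003 0.305 0 0 0 0.41" --pt "0.003 0.003 0.305 0 0 0 0.41" --pt "0.003 0.003 0.305 0 0 0 -1" --pt "0.003 0.003 0.305 0 0 0 -1" --pt "0.003 0.003 0.305 0 0 0 -1" --pt "0.003 0.003 0.305 0 0 0 -1" --pt "0.003 0.003 0.305 0 0 0 -1"

```text
clock: 22.25
position: [484.8, 146.7, 197.1]
ee_rot: [-0.609, 0.793, -0.0, 0.002]
contact_force: [-1.2, 1.5, 6.2]
gripper_width: 38.7
grasp_force: 61.9
```

Emit:
carry_out --pt "0 0 -0.1 0 0 0 -1" --pt "0 0 -0.3 0 0 0 -1" --pt "0 0 -0.5 0 0 0 -1" --pt "0 0 -0.5 0 0 0 -1"

```text
clock: 22.75
position: [484.8, 146.5, 298.7]
ee_rot: [-0.609, 0.793, -0.0, 0.004]
contact_force: [-0.2, 0.5, -2.2]
gripper_width: 38.9
grasp_force: 61.1
```

Run:
```python
from h import *
go(455.5,414,60,-84.6);go(525,420.5,60,-84.6)
```

```text
t 22.75 grasp [485.8 147.2 143.8] phi -105.0 w 38.9 F [-0.2  0.5 -2.2] ->  [-1.251  0.49   0.424] [-0.002  0.002 -0.113]
t 22.75 grasp [485.8 147.2 143.8] phi -105.0 w 38.9 F [-0.2  0.5 -2.2] ->  [-1.373  0.163  0.426] [-0.002  0.002 -0.113]
```

Emit:
carry_out --pt "-0.28 0.04 0 0 0 0 -1" --pt "-0.55 0.07 0 0 0 0 -1" --pt "-0.8 0.1 0 0 0 0 -1" --pt "-1 0.12 0 0 0 -0.05 -1" --pt "-1 0.12 0 0 0 -0.113 -1" --pt "-1 0.12 0 0 0 -0.113 -1" --pt "-1 0.12 0 0 0 -0.113 -1"

```text
clock: 23.62
position: [512.6, 344.9, 294.5]
ee_rot: [0.738, -0.675, -0.0, 0.001]
contact_force: [0.2, 0.0, -1.9]
gripper_width: 39.2
grasp_force: 61.0
```

Run:
```python
from h import *
go(525,420.5,60,-84.6)
```

```text
t 23.62 grasp [512.4 344.7 139.5] phi -84.9 w 39.2 F [ 0.2  0.  -1.9] ->  [-0.371 -0.096  0.397] [ 0.    -0.    -0.001]
```

Emit:
carry_out --pt "-0.2 -0.05 0 0 0 0 -1" --pt "-0.371 -0.096 0 0 0 0 -1" --pt "-0.371 -0.096 0.1 0 0 0 -1" --pt "-0.371 -0.096 0.25 0 0 0 -1" --pt "-0.371 -0.096 0.38 0 0 0 -1" --pt "-0.371 -0.096 0.44 0 0 0 -1" --pt "-0.371 -0.096 0.456 0 0 0 -1" --pt "-0.371 -0.096 0.456 0 0 0 -1" --pt "-0.371 -0.096 0.456 0 0 0 0.3" --pt "-0.371 -0.096 0.456 0 0 0 0.3" --pt "-0.371 -0.096 0.456 0 0 0 0.4"

```text
clock: 25.0
position: [525.2, 421.3, 204.9]
ee_rot: [0.739, -0.674, -0.0, -0.001]
contact_force: [0.3, -0.3, 0.5]
gripper_width: 59.6
grasp_force: 0.0
```

Emit:
carry_out --pt "0 0 -0.1 0 0 0 0.4" --pt "0 0 -0.3 0 0 0 0.4" --pt "0 0 -0.6 0 0 0 0.4" --pt "0 0 -0.9 0 0 0 0.4" --pt "0.3 0 -1 0 0 0 0.4" --pt "0.6 0.1 -1 0 0 0 0.4" --pt "0.9 0.12 -1 0 0 0 0.4" --pt "0.9 0.12 -1 0 0 0 0.4"

```text
clock: 26.0
position: [517.3, 236.1, 405.3]
ee_rot: [0.738, -0.675, 0.0, -0.0]
contact_force: [-0.0, 0.3, 0.0]
gripper_width: 60.3
grasp_force: 0.0
```

Emit:
carry_out --pt "0.3 0.02 0 0 0 0 0.4" --pt "0.6 0.05 0 0 0 0 0.4" --pt "0.9 0.07 0 0 0 0 0.4" --pt "1 0.1 0 0 0 0 0.4" --pt "1 0.1 0 0 0 0 0.4" --pt "1 0.1 0 0 0 0 0.4"

```text
clock: 26.75
position: [516.7, 39.8, 404.2]
ee_rot: [0.74, -0.673, 0.0, -0.0]
contact_force: [0.2, 0.5, 0.5]
gripper_width: 59.6
grasp_force: 0.0
```

Run:
```python
from h import *
shot('top','top5'); tops('top5',tag='ptop'); tops('top5',50,62,tag='tray'); tops('top5',86,102,'pin')
go(475,8,100,-88.9); shot('wrist','w4'); tops('w4')
```

```text
ptop px [380.  10.] xy [1045.5 -230.5] mean [1046.6 -229.1   49.7] size [28.1 67. ] ang 83.6
ptop px [37. 10.] xy [1014.9  655.8] mean [1014.4  652.5   49.7] size [45.7 36. ] ang 60.5
ptop px [488.  27.] xy [1010.5 -514.1] mean [1014.  -516.2   49. ] size [37.3 47.5] ang 45.8
ptop px [506.  30.] xy [1009.3 -567.4] mean [1009.2 -566.3   47.2] size [42.9 20.6] ang 80.5
ptop px [166.  49.] xy [919.4 320.3] mean [920.9 319.6  50.1] size [42.2 19.2] ang 89.0
ptop px [41. 82.] xy [826.4 629.4] mean [826.9 629.1  50. ] size [60.3 12. ] ang 39.1
ptop px [290. 229.] xy [472.2  -5. ] mean [471.4  -5.7  50.1] size [34.7 15.2] ang 1.2
tray px [375.  10.] xy [1042.5 -208.9] mean [1044.2 -213.4   55.5] size [57.9 39.1] ang 6.7
tray px [188.  24.] xy [986.7 265.6] mean [986.5 265.7  56.1] size [46.  19.2] ang 10.8
tray px [174.  45.] xy [930.5 298.9] mean [929.7 299.8  55.6] size [ 9.6 36.9] ang 12.0
tray px [143.  53.] xy [905.  374.6] mean [905.1 375.1  56.2] size [11.3 32.2] ang 40.6
tray px [168. 177.] xy [592.7 299.9] mean [591.9 298.5  57.9] size [61.1 60. ] ang 87.9
tray px [118. 203.] xy [5
[... 752 characters left out ...]
.4  50.9] size [17.1  1. ] ang 88.5
 px [176.  66.] xy [619.9 -68.9] mean [620.  -68.9  49.7] size [ 1.3 28.3] ang 1.6
 px [317. 161.] xy [472.3   9.6] mean [472.5   9.1  49.4] size [40.1 39.9] ang 0.1
 px [178. 158.] xy [617.9  19.6] mean [617.8  19.8  49.6] size [ 1.8 25.7] ang 3.9
 px [250. 223.] xy [537.7  85.2] mean [537.5  84.5  49.3] size [39.8 40.2] ang 5.1
 px [181. 253.] xy [614.7 127.3] mean [614.5 128.   49.9] size [ 1.6 25. ] ang 1.1
 px [241. 314.] xy [540.7 205.9] mean [541.  204.2  49. ] size [40.  42.2] ang 4.5
 px [297. 350.] xy [464.3 254.6] mean [465.5 250.5  48.8] size [40.  31.8] ang 3.1
 px [213. 358.] xy [571.7 273.3] mean [572.5 273.1  49.7] size [ 2.2 19.8] ang 87.2
```

View pics/w4.png

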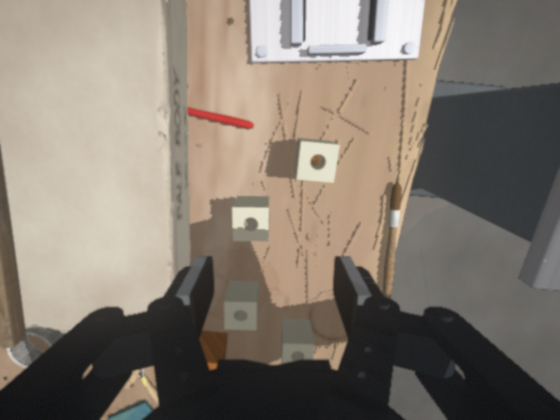

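Emit:
carry_out --pt "0.07 0.1 0.2 0 0 0.024 0.41" --pt "0.14 0.223 0.5 0 0 0.024 0.41" --pt "0.14 0.223 0.7 0 0 0.024 0.41" --pt "0.14 0.223 0.746 0 0 0.024 0.41" --pt "0.14 0.223 0.746 0 0 0.024 0.41"

```text
clock: 27.48
position: [475.6, 7.7, 255.4]
ee_rot: [0.714, -0.7, 0.0, -0.0]
contact_force: [0.9, -1.0, -0.2]
gripper_width: 60.0
grasp_force: 0.0
```

Emit:
carry_out --pt "0 0 0.1 0 0 0 0.41" --pt "0 0 0.22 0 0 0 0.41" --pt "0 0 0.295 0 0 0 0.41" --pt "0 0 0.295 0 0 0 0.41" --pt "0 0 0.295 0 0 0 -1" --pt "0 0 0.295 0 0 0 -1" --pt "0 0 0.295 0 0 0 -1" --pt "0 0 0.295 0 0 0 -1" --pt "0 0 0.295 0 0 0 -1"

```text
clock: 28.6
position: [475.3, 7.1, 197.6]
ee_rot: [0.713, -0.701, 0.001, -0.001]
contact_force: [-0.6, 0.5, 7.3]
gripper_width: 39.2
grasp_force: 61.9
```

Emit:
carry_out --pt "0 0 -0.1 0 0 0 -1" --pt "0 0 -0.3 0 0 0 -1" --pt "0 0 -0.5 0 0 0 -1" --pt "-0.2 0 -0.6 0 0 0 -1" --pt "-0.5 0 -0.6 0 0 0 -1" --pt "-0.75 0 -0.6 0 0 0 -1" --pt "-1 0 -0.6 0 0 0 -1" --pt "-1 0 -0.6 0 0 0 -1"

```text
clock: 29.6
position: [471.0, 209.6, 316.2]
ee_rot: [0.715, -0.699, -0.0, -0.001]
contact_force: [0.9, -0.1, -2.2]
gripper_width: 39.2
grasp_force: 61.0
```

Emit:
carry_out --pt "-0.25 0 0 0 0 0 -1" --pt "-0.5 0 0 0 0 0 -1" --pt "-0.75 0 0 0 0 -0.023 -1" --pt "-0.85 0 0 0 0 -0.023 -1" --pt "-0.85 0 0 0 0 -0.023 -1" --pt "-0.85 0 0 0 0 -0.023 -1"

```text
clock: 30.35
position: [468.2, 375.3, 315.7]
ee_rot: [0.738, -0.675, -0.0, 0.001]
contact_force: [0.7, -0.9, -2.1]
gripper_width: 39.0
grasp_force: 61.0
```

Run:
```python
from h import *
go(455.5,413.5,48.5,-84.6)
```

```text
t 30.35 grasp [468.  375.1 160.7] phi -85.0 w 39.0 F [ 0.7 -0.9 -2.1] ->  [-0.196  0.046  0.561] [ 0.    -0.    -0.002]
```

Emit:
carry_out --pt "-0.1 0.02 0.1 0 0 0 -1" --pt "-0.196 0.046 0.2 0 0 0 -1" --pt "-0.196 0.046 0.35 0 0 0 -1" --pt "-0.196 0.046 0.48 0 0 0 -1" --pt "-0.196 0.046 0.55 0 0 0 -1" --pt "-0.196 0.046 0.564 0 0 0 -1" --pt "-0.196 0.046 0.564 0 0 0 -1" --pt "-0.196 0.046 0.564 0 0 0 0.3" --pt "-0.196 0.046 0.564 0 0 0 0.3" --pt "-0.196 0.046 0.564 0 0 0 0.4"

```text
clock: 31.6
position: [455.7, 415.1, 203.1]
ee_rot: [0.738, -0.675, 0.0, -0.0]
contact_force: [0.1, 0.4, -0.1]
gripper_width: 59.7
grasp_force: 0.0
```

Emit:
carry_out --pt "0 0 -0.1 0 0 0 0.4" --pt "0 0 -0.3 0 0 0 0.4" --pt "0 0 -0.5 0 0 0 0.4" --pt "0.3 0.01 -0.5 0 0 0.013 0.4" --pt "0.6 0.015 -0.45 0 0 0.013 0.4" --pt "0.778 0.015 -0.4 0 0 0.013 0.4" --pt "0.778 0.015 -0.4 0 0 0.013 0.4" --pt "0.778 0.015 -0.4 0 0 0.013 0.4"

```text
clock: 32.6
position: [466.9, 260.1, 283.5]
ee_rot: [0.724, -0.69, 0.0, -0.001]
contact_force: [0.9, -0.3, -0.4]
gripper_width: 59.6
grasp_force: 0.0
```

Run:
```python
from h import *
go(466,258.3,41,-87.3)
shot('top','top6');tops('top6',45,62);tops('top6',86,102,'pin')
```

```text
t 32.6 grasp [467.1 260.2 128.5] phi -87.2 w 59.6 F [ 0.9 -0.3 -0.4] ->  [0.009 0.005 0.438] [-0.     0.     0.001]
 px [377.  10.] xy [1044.  -219.7] mean [1045.9 -219.    53.2] size [63.2 61.2] ang 5.7
 px [533.   2.] xy [1088.3 -646.4] mean [1089.9 -641.7   48.9] size [19.9 66. ] ang 3.4
 px [37. 10.] xy [1015.6  656.7] mean [1015.2  652.7   50.2] size [47.8 34.2] ang 63.9
 px [277.  10.] xy [1034.    40.5] mean [1032.9   39.5   53. ] size [46.8 12. ] ang 87.6
 px [188.  25.] xy [983.8 264.7] mean [983.  264.8  54.2] size [20.5 53.1] ang 88.3
 px [169.  47.] xy [923.7 310.6] mean [924.5 313.   52.3] size [22.2 63.3] ang 10.5
 px [147.  52.] xy [909.5 367.7] mean [910.9 367.3  53. ] size [17.7 48.7] ang 39.3
 px [105.  85.] xy [821.2 464.8] mean [821.6 466.8  54.6] size [15.4 56.9] ang 36.6
 px [169. 178.] xy [592.5 299.8] mean [590.9 296.9  57.6] size [61.7 60.2] ang 88.5
 px [486. 187.] xy [ 590.5 -500.8] mean [ 590.9 -501.1   53.4] size [47.1  5.4] ang 6.9
 px [207. 198.] xy [542.8 203.6] mean [542.7 203.6  50.1] size [38.1 38.2] ang 1.7
 px [255. 201.] xy [539.5  83.5] mean [539.3  83.2  50.2] size [40.1 39.8] ang 2.1
 px [426. 209.] xy [ 529.2 -345.9] mean [ 530.5 -344.3   56.4] size [63.1 22.3] ang 6.6
 px [554. 220.] xy [ 510.7 -676.8] mean [ 510.2 -676.6   53.8] size [ 6.7 46.6] ang 88.5
 px [187. 229.] xy [466.  252.3] mean [465.4 250.   50. ] size [39.5 27.4] ang 1.2
 px [430. 240.] xy [ 453.  -356.7] mean [ 452.6 -354.    56.6] size [54.6 24.2] ang 0.8
 px [281. 400.] xy [56.3  7.3] mean [58.1  8.  52.5] size [14.1 71.4] ang 8.8
pin px [164. 175.] xy [593.6 299.4] mean [593.1 299.2  93.2] size [21.1 19.5] ang 4.5
pin px [275. 410.] xy [52.1 25.1] mean [53.5 24.4 94.3] size [13.3 67.4] ang 24.4
```

Emit:
carry_out --pt "0.009 0.005 0.15 0 0 0 0.41" --pt "0.009 0.005 0.32 0 0 0 0.41" --pt "0.009 0.005 0.438 0 0 0 0.41" --pt "0.009 0.005 0.438 0 0 0 0.41" --pt "0.009 0.005 0.438 0 0 0 -1" --pt "0.009 0.005 0.438 0 0 0 -1" --pt "0.009 0.005 0.438 0 0 0 -1" --pt "0.009 0.005 0.438 0 0 0 -1" --pt "0.009 0.005 0.438 0 0 0 -1"

```text
clock: 33.78
position: [465.9, 258.5, 196.8]
ee_rot: [0.724, -0.69, 0.0, -0.002]
contact_force: [-2.0, 2.3, 6.1]
gripper_width: 39.0
grasp_force: 61.7
```

Emit:
carry_out --pt "0 0 -0.1 0 0 0 -1" --pt "0 0 -0.3 0 0 0 -1" --pt "0 0 -0.55 0 0 0 -1" --pt "0.25 0 -0.8 0 0 0 -1" --pt "0.5 0 -1 0 0 0 -1" --pt "0.75 0 -1 0 0 0 -1" --pt "1 0 -1 0 0 0 -1" --pt "1 0 -1 0 0 0 -1"

```text
clock: 34.78
position: [474.4, 55.0, 395.2]
ee_rot: [0.722, -0.692, -0.0, 0.001]
contact_force: [-0.4, 0.7, -0.9]
gripper_width: 38.8
grasp_force: 60.9
```

Emit:
carry_out --pt "0.25 0 0 0 0 0 -1" --pt "0.5 0 0 0 0 0 -1" --pt "0.75 0 0 0 0 -0.01 -1" --pt "1 0 0 0 0 -0.018 -1" --pt "1 0 0 0 0 -0.018 -1" --pt "1 0 0 0 0 -0.018 -1" --pt "1 0 0 0 0 -0.018 -1"

```text
clock: 35.65
position: [485.1, -140.7, 395.4]
ee_rot: [0.744, -0.668, -0.0, 0.0]
contact_force: [-0.2, -0.0, -1.2]
gripper_width: 38.9
grasp_force: 60.9
```

Run:
```python
from h import *
go(480,-180,100,-84)
shot('wrist','w5')
```

```text
t 35.65 grasp [ 485.  -140.6  240.4] phi -83.9 w 38.9 F [-0.2 -0.  -1.2] ->  [0.193 0.046 0.702] [0.    0.    0.001]
```

View pics/w5.png

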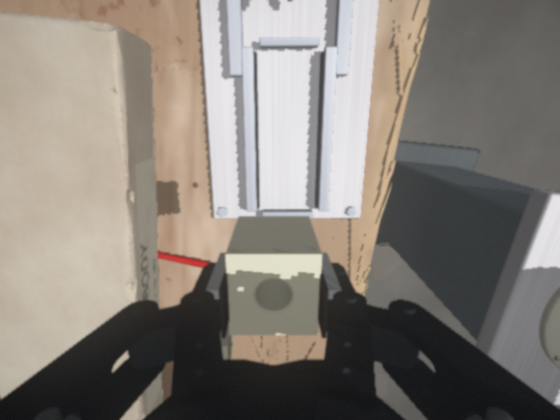

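Run:
```python
from h import *
W=world('w5')
def line(u0,u1,v0,v1):
    S=W[v0:v1,u0:u1].reshape(-1,3); q=S[(S[:,2]>20)&(S[:,2]<30)]
    A=np.polyfit(q[:,1],q[:,0],1); r=np.abs(q[:,0]-np.polyval(A,q[:,1]))<4; q=q[r]; A=np.polyfit(q[:,1],q[:,0],1)
    return q,A
ql,Al=line(238,262,60,200); qr,Ar=line(316,340,60,200)
for q,A in((ql,Al),(qr,Ar)): print(len(q),'yaw',np.degrees(np.arctan(-A[0])).round(2),'x at y=-200',np.polyval(A,-200).round(1),'z',q[:,2].mean().round(1),np.ptp(q[:,0]-np.polyval(A,q[:,1])).round(1))
a=np.arctan(-(Al[0]+Ar[0])/2); c,s=np.cos(a),np.sin(a)
def proj(S): return S[:,0]*c+S[:,1]*s, -S[:,0]*s+S[:,1]*c
xl=proj(ql)[0]; xr=proj(qr)[0]
for x in(xl,xr): print('X pct',np.percentile(x,[2,50,98]).round(1))
for n,(u0,u1,v0,v1) in {'far':(265,318,34,50),'near':(265,310,205,216)}.items():
    S=W[v0:v1,u0:u1].reshape(-1,3); q=S[(S[:,2]>17)&(S[:,2]<28)]; print(n,len(q),np.percentile(proj(q)[1],[2,50,98]).round(1))
S=W[100:180,265:310].reshape(-1,3);print('bed z',S[:,2].mean())
Y=proj(ql)[1]
X0=(np.median(xl)+np.median(xr))/2
print('yaw',np.degrees(a),'X0',X0)
# hub part
m=(W[...,2]>35)&(W[...,2]<110)&(W[...,1]<-250); q=W[m]; print(len(q), q.mean(0) if len(q) else '')
```

```text
1038 yaw 6.83 x at y=-200 515.3 z 24.1 8.0
1055 yaw 5.82 x at y=-200 434.1 z 24.1 8.1
X pct [486.1 490.1 494.1]
X pct [405.4 409.5 413.4]
far 525 [-340.  -336.1 -332.5]
near 223 [-158.6 -156.7 -153.9]
bed z 8.843129463770941
yaw 6.326474861996013 X0 449.79654260685345
3618 [ 666.46409846 -259.84880818   74.36752206]
```

Emit:
carry_out --pt "0.2 0.03 0.1 0 0 -0.001 -1" --pt "0.45 0.06 0.3 0 0 -0.001 -1" --pt "0.551 0.075 0.5 0 0 -0.001 -1" --pt "0.551 0.075 0.7 0 0 -0.001 -1" --pt "0.551 0.075 0.85 0 0 -0.001 -1" --pt "0.551 0.075 0.93 0 0 -0.001 -1" --pt "0.551 0.075 0.95 0 0 -0.001 -1" --pt "0.551 0.075 0.95 0 0 -0.001 -1"

```text
clock: 36.7
position: [482.4, -252.7, 206.4]
ee_rot: [0.745, -0.667, 0.001, -0.0]
contact_force: [-0.3, 0.6, -1.1]
gripper_width: 38.6
grasp_force: 60.8
```

Run:
```python
from h import *
go(481.8,-251.7,50,-83.7)
```

```text
t 36.7 grasp [ 482.6 -252.8   51.4] phi -83.7 w 38.6 F [-0.3  0.6 -1.1] ->  [-0.005  0.002  0.007] [-0.001 -0.    -0.   ]
```

Emit:
carry_out --pt "0 0 0.006 0 0 0 -1" --pt "0 0 0.006 0 0 0 0.3" --pt "0 0 0.006 0 0 0 0.3" --pt "0 0 -0.1 0 0 0 0.4" --pt "0 0 -0.3 0 0 0 0.4" --pt "-0.2 -0.06 -0.5 0 0 0 0.4" --pt "-0.5 -0.15 -0.6 0 0 0 0.4" --pt "-0.75 -0.2 -0.6 0 0 0 0.4" --pt "-0.9 -0.25 -0.6 0 0 0 0.4" --pt "-0.9 -0.25 -0.6 0 0 0 0.4"

```text
clock: 37.95
position: [512.3, -66.8, 326.1]
ee_rot: [0.746, -0.666, 0.0, -0.001]
contact_force: [-0.4, -0.2, 0.1]
gripper_width: 60.1
grasp_force: 0.0
```

Emit:
carry_out --pt "-0.25 -0.1 0 0 0 0.0155 0.4" --pt "-0.5 -0.17 0 0 0 0.0155 0.4" --pt "-0.738 -0.221 0 0 0 0.0155 0.4" --pt "-0.738 -0.221 0.1 0 0 0.0155 0.4" --pt "-0.738 -0.221 0.2 0 0 0.0155 0.4" --pt "-0.738 -0.221 0.2 0 0 0.0155 0.4"

```text
clock: 38.7
position: [539.5, 82.0, 284.1]
ee_rot: [0.728, -0.686, -0.001, 0.002]
contact_force: [-0.1, 0.5, -0.4]
gripper_width: 59.7
grasp_force: 0.0
```

Run:
```python
from h import *
go(539.7,83.7,41,-86.5)
shot('top','top7');tops('top7',45,64)
```

```text
t 38.7 grasp [538.9  81.7 129.1] phi -86.6 w 59.7 F [-0.1  0.5 -0.4] ->  [-0.009 -0.003  0.441] [ 0.001 -0.    -0.001]
 px [377.   9.] xy [1044.4 -223.8] mean [1046.7 -218.5   53.9] size [61.3 66.4] ang 7.9
 px [532.   3.] xy [1087.1 -640.9] mean [1088.4 -639.5   48.5] size [20.7 72.6] ang 2.3
 px [37.  9.] xy [1019.9  655.9] mean [1016.6  653.    50.3] size [46.6 36.2] ang 46.3
 px [277.  10.] xy [1033.5   40.4] mean [1032.4   40.7   54. ] size [41.8  9.4] ang 87.5
 px [188.  25.] xy [985.1 266.2] mean [982.5 266.2  55.5] size [21.  50.3] ang 87.7
 px [105.  85.] xy [820.  464.8] mean [820.8 467.1  55.3] size [18.5 58.2] ang 39.1
 px [121. 102.] xy [779.7 426.7] mean [779.1 425.3  55.3] size [13.6 51.5] ang 48.6
 px [167. 176.] xy [592.8 299.8] mean [595.2 300.1  57.6] size [61.6 59.9] ang 88.7
 px [487. 187.] xy [ 590.4 -501.2] mean [ 590.7 -501.2   55.5] size [48.6  6.7] ang 8.5
 px [118. 202.] xy [526.6 419.2] mean [528.1 419.8  55.4] size [40.2 41.3] ang 7.9
 px [554. 220.] xy [ 510.7 -676.4] mean [ 509.9 -676.4   54.5] size [ 5.5 46.5] ang 88.7
 px [390. 227.] xy [ 483.5 -254.7] mean [ 482.8 -252.9   57.5] size [39.8 41.8] ang 6.7
```

Emit:
carry_out --pt "-0.007 -0.003 0.15 0 0 0 0.41" --pt "-0.007 -0.003 0.32 0 0 0 0.41" --pt "-0.007 -0.003 0.44 0 0 0 0.41" --pt "-0.007 -0.003 0.44 0 0 0 0.41" --pt "-0.007 -0.003 0.44 0 0 0 -1" --pt "-0.007 -0.003 0.44 0 0 0 -1" --pt "-0.007 -0.003 0.44 0 0 0 -1" --pt "-0.007 -0.003 0.44 0 0 0 -1" --pt "-0.007 -0.003 0.44 0 0 0 -1"

```text
clock: 39.88
position: [541.1, 84.6, 199.4]
ee_rot: [0.728, -0.685, 0.001, -0.001]
contact_force: [-0.1, -0.4, 5.8]
gripper_width: 39.0
grasp_force: 62.2
```

Emit:
carry_out --pt "0 0 -0.1 0 0 0 -1" --pt "0 0 -0.3 0 0 0 -1" --pt "0 0 -0.5 0 0 0 -1" --pt "0.2 0.06 -0.6 0 0 0 -1" --pt "0.4 0.13 -0.6 0 0 0 -1" --pt "0.6 0.2 -0.6 0 0 0 -1" --pt "0.8 0.25 -0.6 0 0 0 -1" --pt "0.8 0.25 -0.6 0 0 0 -1"

```text
clock: 40.88
position: [498.8, -80.3, 317.4]
ee_rot: [0.727, -0.687, -0.0, 0.0]
contact_force: [-0.3, 0.2, -2.0]
gripper_width: 38.6
grasp_force: 61.3
```

Emit:
carry_out --pt "0.2 0.05 0 0 0 -0.0155 -1" --pt "0.4 0.1 0 0 0 -0.0155 -1" --pt "0.581 0.154 0 0 0 -0.0155 -1" --pt "0.581 0.154 0 0 0 -0.0155 -1" --pt "0.581 0.154 0.1 0 0 -0.0155 -1" --pt "0.581 0.154 0.2 0 0 -0.0155 -1" --pt "0.581 0.154 0.25 0 0 -0.0155 -1" --pt "0.581 0.154 0.25 0 0 -0.0155 -1"

```text
clock: 41.88
position: [476.4, -195.5, 267.0]
ee_rot: [0.745, -0.667, -0.001, 0.0]
contact_force: [0.4, 0.5, -1.6]
gripper_width: 38.9
grasp_force: 61.2
```

Run:
```python
from h import *
go(475.8,-197,50,-83.7)
```

```text
t 41.88 grasp [ 476.2 -195.5  112. ] phi -83.7 w 38.9 F [ 0.4  0.5 -1.6] ->  [0.007 0.003 0.31 ] [ 0.  0. -0.]
```

Emit:
carry_out --pt "0.007 0.003 0.1 0 0 0 -1" --pt "0.007 0.003 0.2 0 0 0 -1" --pt "0.007 0.003 0.27 0 0 0 -1" --pt "0.007 0.003 0.298 0 0 0 -1" --pt "0.007 0.003 0.298 0 0 0 -1" --pt "0.007 0.003 0.298 0 0 0 0.3" --pt "0.007 0.003 0.298 0 0 0 0.3" --pt "0 0 0.2 0 0 0 0.4" --pt "0 0 0 0 0 0 0.4" --pt "0 0 -0.3 0 0 0 0.4" --pt "0 0 -0.4 0 0 0 0.4" --pt "0 0 -0.4 0 0 0 0.4"

```text
clock: 43.38
position: [476.4, -196.1, 349.8]
ee_rot: [0.744, -0.668, 0.002, -0.002]
contact_force: [-0.3, -0.7, 0.1]
gripper_width: 59.9
grasp_force: 0.0
```

Emit:
carry_out --pt "-0.25 -0.06 0 0 0 0 0.4" --pt "-0.5 -0.13 0 0 0 0 0.4" --pt "-0.75 -0.2 0 0 0 0 0.4" --pt "-1 -0.28 0 0 0 0 0.4" --pt "-1 -0.28 0 0 0 0 0.4"

```text
clock: 44.0
position: [510.5, 11.6, 346.0]
ee_rot: [0.746, -0.666, -0.001, 0.001]
contact_force: [0.6, -0.6, -1.4]
gripper_width: 59.9
grasp_force: 0.0
```

Emit:
carry_out --pt "-0.25 -0.06 0 0 0 0.01 0.4" --pt "-0.5 -0.13 0 0 0 0.01 0.4" --pt "-0.75 -0.2 0 0 0 0.01 0.4" --pt "-0.9 -0.25 0 0 0 0.01 0.4" --pt "-0.9 -0.25 0 0 0 0.01 0.4" --pt "-0.9 -0.25 0 0 0 0.01 0.4"

```text
clock: 44.75
position: [540.2, 192.1, 346.3]
ee_rot: [0.733, -0.68, -0.0, 0.001]
contact_force: [-0.2, -0.9, -0.1]
gripper_width: 59.7
grasp_force: 0.0
```

Run:
```python
from h import *
go(543,203.8,41,-87)
shot('top','top8');tops('top8',45,64); shot('wrist','w6'); tops('w6')
```

```text
t 44.75 grasp [539.8 191.9 191.3] phi -85.6 w 59.7 F [-0.2 -0.9 -0.1] ->  [-0.058 -0.02   0.752] [ 0.001 -0.     0.008]
 px [377.   9.] xy [1043.2 -222.8] mean [1045.7 -218.7   53.8] size [61.9 64.1] ang 8.5
 px [534.   3.] xy [1086.2 -642.4] mean [1088.1 -643.    48.3] size [22.4 74.7] ang 3.9
 px [37. 10.] xy [1018.8  655.5] mean [1015.1  652.6   50.3] size [46.4 34.5] ang 40.4
 px [277.  10.] xy [1033.2   41.9] mean [1032.7   41.1   54.4] size [44.4 11.2] ang 85.6
 px [188.  25.] xy [984.1 266.5] mean [982.8 266.4  56.2] size [51.2 21.6] ang 1.3
 px [506.  31.] xy [1007.9 -565.9] mean [1008.4 -564.9   47.2] size [39.8 18.9] ang 80.6
 px [169.  47.] xy [922.9 309.4] mean [925.3 311.5  53.2] size [21.9 62.2] ang 11.8
 px [146.  51.] xy [911.5 368. ] mean [912.3 367.5  54.3] size [15.7 51.8] ang 38.3
 px [104.  87.] xy [812.6 466.8] mean [816.  469.1  55.6] size [24.7 66.8] ang 52.5
 px [487. 187.] xy [ 590.  -501.6] mean [ 588.6 -501.1   55.6] size [46.2  5.5] ang 4.7
 px [212. 201.] xy [540.7 192.2] mean [537.6 190.7  50.1] size [32.8 15.1] ang 0.9
 px [554. 220.] xy [ 510.5 -676.9] mean [ 511.4 -676.9   54.5] size [ 7.1 46.2] ang 86.5
 px [390. 227.] xy [ 483.6 -253.9] mean [ 483.5 -253.2   57.5] size [39.3 41.6] ang 5.7
 px [368. 229.] xy [ 477.1 -199.1] mean [ 476.8 -197.6   57.5] size [39.8 41.2] ang 6.0
 px [185.  31.] xy [616.6  62.6] mean [616.7  62.7  50. ] size [ 1.1 43.4] ang 1.4
 px [186.  78.] xy [616.1  95.6] mean [616.   96.   50.4] size [ 0.9 21.3] ang 1.0
 px [187. 105.] xy [615.6 116. ] mean [615.6 115.7  50.3] size [ 0.9 17.2] ang 0.6
 px [189. 200.] xy [614.3 196.1] mean [614.3 195.9  50.8] size [ 0.7 19.7] ang 1.0
 px [270. 215.] xy [541.4 206. ] mean [541.6 205.3  49.7] size [40.  40.7] ang 3.4
 px [230. 278.] xy [575.4 272.4] mean [575.6 272.4  49.9] size [ 2.  29.8] ang 87.8
```

Emit:
carry_out --pt "-0.03 -0.01 0.2 0 0 0.007 0.41" --pt "-0.058 -0.02 0.45 0 0 0.007 0.41" --pt "-0.058 -0.02 0.65 0 0 0.007 0.41" --pt "-0.058 -0.02 0.752 0 0 0.007 0.41" --pt "-0.058 -0.02 0.752 0 0 0.007 0.41" --pt "-0.058 -0.02 0.752 0 0 0.007 -1" --pt "-0.058 -0.02 0.752 0 0 0.007 -1" --pt "-0.058 -0.02 0.752 0 0 0.007 -1" --pt "-0.058 -0.02 0.752 0 0 0.007 -1" --pt "-0.058 -0.02 0.752 0 0 0.007 -1"

```text
clock: 46.1
position: [544.1, 205.2, 198.7]
ee_rot: [0.726, -0.687, 0.001, -0.001]
contact_force: [-0.5, -0.9, 5.8]
gripper_width: 39.5
grasp_force: 62.1
```

Emit:
carry_out --pt "0 0 -0.1 0 0 0 -1" --pt "0 0 -0.3 0 0 0 -1" --pt "0 0 -0.5 0 0 0 -1" --pt "0.2 0.06 -0.6 0 0 0 -1" --pt "0.4 0.13 -0.6 0 0 0 -1" --pt "0.6 0.2 -0.6 0 0 0 -1" --pt "0.85 0.25 -0.6 0 0 0 -1" --pt "0.85 0.25 -0.6 0 0 0 -1"

```text
clock: 47.1
position: [501.6, 29.9, 316.8]
ee_rot: [0.725, -0.689, -0.001, 0.001]
contact_force: [-0.3, -0.6, -2.0]
gripper_width: 38.9
grasp_force: 61.2
```

Emit:
carry_out --pt "0.3 0.07 0 0 0 -0.018 -1" --pt "0.6 0.15 0 0 0 -0.018 -1" --pt "0.857 0.2125 0 0 0 -0.018 -1" --pt "0.857 0.2125 0 0 0 -0.018 -1" --pt "0.857 0.2125 0.1 0 0 -0.018 -1" --pt "0.857 0.2125 0.2 0 0 -0.018 -1" --pt "0.857 0.2125 0.25 0 0 -0.018 -1" --pt "0.857 0.2125 0.25 0 0 -0.018 -1"

```text
clock: 48.1
position: [470.2, -140.3, 266.6]
ee_rot: [0.746, -0.666, -0.001, 0.0]
contact_force: [0.2, 0.4, -0.7]
gripper_width: 39.3
grasp_force: 61.1
```

Run:
```python
from h import *
go(469.8,-142.3,50,-83.7)
```

```text
t 48.1 grasp [ 470.  -140.3  111.6] phi -83.5 w 39.3 F [ 0.2  0.4 -0.7] ->  [0.01  0.003 0.308] [0.    0.    0.001]
```

Emit:
carry_out --pt "0.01 0.003 0.1 0 0 0 -1" --pt "0.01 0.003 0.2 0 0 0 -1" --pt "0.01 0.003 0.27 0 0 0 -1" --pt "0.01 0.003 0.3 0 0 0 -1" --pt "0.01 0.003 0.3 0 0 0 -1" --pt "0.01 0.003 0.3 0 0 0 0.3" --pt "0.01 0.003 0.3 0 0 0 0.3" --pt "0 0 0.2 0 0 0 0.4" --pt "0 0 0 0 0 0 0.4" --pt "0 0 -0.3 0 0 0 0.4" --pt "0 0 -0.6 0 0 0 0.4" --pt "0 0 -0.6 0 0 0 0.4"

```text
clock: 49.6
position: [470.8, -141.1, 393.0]
ee_rot: [0.746, -0.666, 0.005, -0.004]
contact_force: [0.3, 0.0, -0.6]
gripper_width: 60.1
grasp_force: 0.0
```

Emit:
carry_out --pt "0.25 0 0 0 0 0 -1" --pt "0.5 0 0 0 0 0 -1" --pt "0.6 0 0 0 0 0 -1" --pt "0.6 0 0 0 0 0 -1" --pt "0.6 0 0 0 0 0 -1" --pt "0.6 0 0 0 0 0 -1"

```text
clock: 50.35
position: [483.3, -259.2, 387.2]
ee_rot: [0.746, -0.666, -0.0, -0.0]
contact_force: [0.8, 0.3, -0.2]
gripper_width: -0.2
grasp_force: 0.0
```

Run:
```python
from h import *
go(497,-391,150,-83.7)
p,d,c=shot('wrist','w7'); tops('w7',50,64)
W=world('w7')
O=np.array([475.8-1.9,-197+2.0]); a=np.radians(6.3); cx,cy=np.array([np.cos(a),np.sin(a)]),np.array([-np.sin(a),np.cos(a)])
X=(W[...,:2]-O)@cx; Y=(W[...,:2]-O)@cy; Z=W[...,2]
m=(abs(X)<14)&(Y<-100)&(Y>-215)&(Z>20)&(Z<110)&(d>0)
for y in range(-210,-100,5):
    k=m&(Y>=y)&(Y<y+5); 
    if k.sum(): print(y,k.sum(),Z[k].max().round(),np.median(Z[k]).round(),np.median(X[k]).round(1))
```

```text
t 50.35 grasp [ 483.3 -259.2  232.2] phi -83.5 w -0.2 F [ 0.8  0.3 -0.2] ->  [0.663 0.006 0.411] [-0.     0.     0.001]
 px [274. 198.] xy [ 481.4 -252.1] mean [ 481.7 -252.5   57.4] size [40.1 40.6] ang 5.4
 px [273. 242.] xy [ 476.1 -200.8] mean [ 476.7 -205.8   57.2] size [39.6 33.1] ang 6.7
-190 4 77.0 75.0 0.3
-185 62 78.0 76.0 -0.1
-180 72 78.0 72.0 0.2
-175 67 72.0 69.0 0.6
-170 78 68.0 64.0 0.6
-165 148 65.0 59.0 0.5
-160 180 63.0 61.0 0.0
-155 180 63.0 61.0 0.0
-150 172 67.0 59.0 0.0
-145 94 72.0 63.0 0.5
-140 54 79.0 74.0 0.5
-135 56 82.0 80.0 0.5
-130 28 81.0 79.0 0.5
-125 11 30.0 29.0 0.2
```

View pics/w7.png

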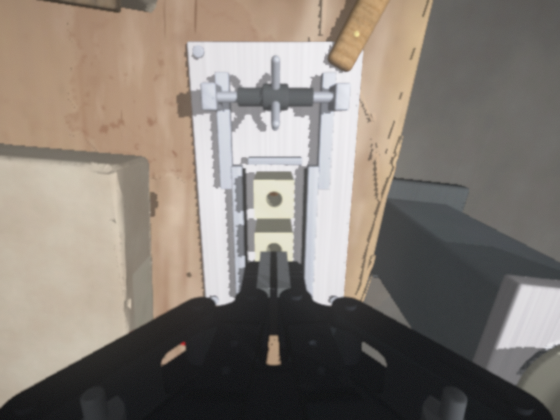

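Emit:
carry_out --pt "0.25 0 0 0 0 -0.001 -1" --pt "0.5 0 0.1 0 0 -0.001 -1" --pt "0.742 0.005 0.25 0 0 -0.001 -1" --pt "0.742 0.005 0.45 0 0 -0.001 -1" --pt "0.742 0.005 0.521 0 0 -0.001 -1" --pt "0.742 0.005 0.521 0 0 -0.001 -1" --pt "0.742 0.005 0.521 0 0 -0.001 -1"

```text
clock: 51.28
position: [499.7, -407.4, 285.1]
ee_rot: [0.747, -0.665, 0.002, -0.0]
contact_force: [-0.4, 0.1, 0.7]
gripper_width: -0.4
grasp_force: 0.0
```

Run:
```python
from h import *
go(498.9,-406.7,128,-83.7)
shot('top','top9');tops('top9',50,64);tops('top9',86,102)
```

```text
t 51.27 grasp [ 500.2 -407.7  130.1] phi -83.3 w -0.4 F [-0.4  0.1  0.7] ->  [-0.004  0.004  0.011] [-0.001 -0.001  0.002]
 px [374.   9.] xy [1042.5 -209.3] mean [1043.9 -209.2   57.2] size [57.7 38.6] ang 8.0
 px [188.  25.] xy [984.5 266.8] mean [983.9 266.7  56.7] size [50.8 21.8] ang 2.5
 px [173.  45.] xy [929.3 301.8] mean [930.  301.6  56.6] size [16.6 46.2] ang 15.4
 px [143.  52.] xy [907.7 373.6] mean [907.8 374.2  57.9] size [12.6 37.2] ang 46.1
 px [ 73. 103.] xy [773.3 545.3] mean [774.5 545.3  52.9] size [21.9 25. ] ang 2.8
 px [168. 178.] xy [592.8 299.8] mean [591.2 298.1  57.7] size [61.3 60.3] ang 87.9
 px [118. 203.] xy [525.9 420. ] mean [525.6 419.2  55.9] size [40.1 42.7] ang 6.3
 px [390. 227.] xy [ 483.5 -254.2] mean [ 483.3 -253.8   57.9] size [39.8 41. ] ang 6.7
 px [368. 229.] xy [ 477.2 -198.4] mean [ 476.8 -198.3   58.1] size [39.6 41. ] ang 6.7
 px [346. 231.] xy [ 471.  -144.1] mean [ 470.7 -143.6   57.8] size [39.8 40.7] ang 5.8
 px [105. 236.] xy [444.5 445.4] mean [445.1 445.4  55.7] size [39.1 42.8] ang 2.6
 px [164. 174.] xy [593.5 299.6] mean [593.4 299.7  93.4] size [19.1 21.2] ang 86.3
```

Emit:
carry_out --pt "0 0 0.12 0 0 0 -1" --pt "0 0.003 0.235 0 0 0 -1" --pt "-0.07 0.003 0.235 0 0 0 -1" --pt "-0.095 0.003 0.22 0 0 0 -1" --pt "-0.125 0.003 0.2 0 0 0 -1" --pt "-0.155 0.003 0.185 0 0 0 -1" --pt "-0.19 0.003 0.175 0 0 0 -1" --pt "-0.225 0.003 0.175 0 0 0 -1" --pt "-0.255 0.003 0.185 0 0 0 -1" --pt "-0.28 0.003 0.2 0 0 0 -1" --pt "-0.305 0.003 0.21 0 0 0 -1" --pt "-0.33 0.003 0.21 0 0 0 -1"

```text
clock: 52.82
position: [490.5, -341.9, 240.0]
ee_rot: [0.746, -0.666, -0.001, 0.0]
contact_force: [0.9, -3.3, 0.6]
gripper_width: 0.0
grasp_force: 1.4
```

Run:
```python
from h import *
go(498.9,-406.7,128,-83.7)
```

```text
t 52.83 grasp [ 490.3 -341.8   85. ] phi -83.4 w 0.0 F [ 0.9 -3.3  0.6] ->  [ 0.326 -0.004 -0.215] [0.    0.    0.001]
```

Emit:
carry_out --pt "0 0 -0.1 0 0 0 -1" --pt "0 0 -0.22 0 0 0 -1" --pt "0.15 -0.004 -0.24 0 0 0 -1" --pt "0.34 -0.004 -0.23 0 0 0 -1" --pt "0.34 -0.004 -0.215 0 0 0 -1" --pt "0.34 -0.004 -0.215 0 0 0 -1"

```text
clock: 53.58
position: [498.5, -408.8, 282.0]
ee_rot: [0.746, -0.666, -0.002, 0.0]
contact_force: [-0.4, -0.6, 0.2]
gripper_width: 0.2
grasp_force: 0.0
```

```bash
cat >> h.py <<'E'
def spokes(f,O=(475.8,-197)):
    W=world(f); a=np.radians(6.3); cx,cy=np.array([np.cos(a),np.sin(a)]),np.array([-np.sin(a),np.cos(a)])
    X=(W[...,:2]-O)@cx; Y=(W[...,:2]-O)@cy; Z=W[...,2]
    m=(abs(X)<9)&(Y<-100)&(Y>-200)&(Z>20)&(Z<100)
    for y in range(-200,-105,5):
        k=m&(Y>=y)&(Y<y+5)
        if k.sum(): print((y+2,int(k.sum()),int(np.percentile(Z[k],80))),end=' ')
    j=(abs(Y)<70)&(abs(X)<60)&(Z>20)&(Z<30); print('\njaw x',np.percentile(X[j&(X>0)],[5,50]),np.percentile(X[j&(X<0)],[50,95]))
E
python3 - <<'E'
from h import *
go(498.9,-406.7,128,-83.7); shot('top','topA'); spokes('topA')
E
```

```text
t 53.58 grasp [ 497.9 -408.4  127. ] phi -83.5 w 0.2 F [-0.4 -0.6  0.2] ->  [-0.01  -0.003 -0.005] [0.001 0.001 0.001]
(-168, 4, 68) (-163, 18, 66) (-158, 13, 62) (-153, 16, 62) (-148, 18, 61) (-143, 9, 65) (-138, 11, 66) (-133, 15, 70) (-128, 4, 76) (-123, 6, 76) 
jaw x [ 8.82639116 34.78992678] [-34.96354337 -14.96895405]
```

Emit:
carry_out --pt "0 -0.003 0.1 0 0 0 -1" --pt "0 -0.003 0.2 0 0 0 -1" --pt "-0.1 -0.003 0.19 0 0 0 -1" --pt "-0.135 -0.003 0.185 0 0 0 -1" --pt "-0.165 -0.003 0.175 0 0 0 -1" --pt "-0.2 -0.003 0.165 0 0 0 -1" --pt "-0.235 -0.003 0.165 0 0 0 -1" --pt "-0.265 -0.003 0.175 0 0 0 -1" --pt "-0.29 -0.003 0.19 0 0 0 -1" --pt "-0.315 -0.003 0.2 0 0 0 -1" --pt "-0.34 -0.003 0.2 0 0 0 -1" --pt "-0.35 -0.003 0.2 0 0 0 -1"

```text
clock: 55.12
position: [491.7, -339.7, 243.3]
ee_rot: [0.746, -0.665, -0.001, 0.0]
contact_force: [0.3, -1.9, 1.4]
gripper_width: -0.4
grasp_force: 0.9
```

Emit:
carry_out --pt "-0.01 0 -0.1 0 0 0 -1" --pt "-0.01 0 -0.22 0 0 0 -1" --pt "0.15 0 -0.24 0 0 0 -1" --pt "0.34 0 -0.22 0 0 0 -1" --pt "0.34 0 -0.2 0 0 0 -1" --pt "0.34 0 -0.2 0 0 0 -1"

```text
clock: 55.88
position: [499.0, -407.0, 282.3]
ee_rot: [0.746, -0.666, -0.002, 0.0]
contact_force: [-0.9, -0.2, 0.4]
gripper_width: -0.4
grasp_force: 0.0
```

Run:
```python
from h import *
go(498.9,-406.7,128,-83.7); shot('top','topB'); spokes('topB'); tops('topB',50,64)
```

```text
t 55.88 grasp [ 498.5 -406.6  127.3] phi -83.5 w -0.4 F [-0.9 -0.2  0.4] ->  [-0.002  0.    -0.003] [0.001 0.001 0.001]
(-168, 2, 63) (-163, 13, 62) (-158, 14, 63) (-153, 15, 63) (-148, 19, 62) (-143, 10, 57) (-138, 12, 68) (-133, 13, 72) (-128, 8, 77) (-123, 3, 76) 
jaw x [ 7.92570503 30.22830797] [-30.52934998 -16.84236804]
 px [374.  10.] xy [1042.8 -210.9] mean [1043.4 -211.2   56.7] size [60.3 37.3] ang 12.9
 px [37.  8.] xy [1019.9  652.2] mean [1019.2  651.8   53.1] size [23.2 24.2] ang 42.5
 px [188.  25.] xy [985.1 265.4] mean [984.1 266.3  56.3] size [20.4 50.6] ang 84.0
 px [172.  45.] xy [929.  305.6] mean [929.8 304.5  56.4] size [12.4 50. ] ang 10.3
 px [143.  52.] xy [907.2 374. ] mean [907.2 374.8  57.2] size [13.8 40.8] ang 39.8
 px [104.  83.] xy [824.  465.8] mean [824.  467.   57.6] size [10.4 46.6] ang 35.4
 px [168. 177.] xy [592.5 300.1] mean [591.4 298.1  57.7] size [61.6 60.5] ang 88.3
 px [118. 203.] xy [526.2 419.7] mean [526.  419.2  55.6] size [41.1 42. ] ang 8.4
 px [427. 211.] xy [ 523.6 -346.3] mean [ 524.3 -346.2   57.8] size [53.8 22.5] ang 5.0
 px [390. 227.] xy [ 483.6 -254.3] mean [ 483.1 -253.6   57.9] size [39.8 41.7] ang 7.0
 px [368. 229.] xy [ 477.  -198.8] mean [ 476.9 -198.4   58.1] size [39.7 41.4] ang 5.2
 px [346. 231.] xy [ 471.  -144.1] mean [ 470.6 -143.6   58. ] size [40.  40.9] ang 6.2
 px [429. 234.] xy [ 462.9 -349.7] mean [ 466.5 -350.9   57.3] size [21.1 55.2] ang 88.3
 px [105. 236.] xy [444.6 445.4] mean [445.1 445.4  55.9] size [39.1 42. ] ang 3.0
```

Emit:
carry_out --pt "0 0 0.1 0 0 0 -1" --pt "0 0 0.2 0 0 0 -1" --pt "-0.09 0 0.19 0 0 0 -1" --pt "-0.125 0 0.185 0 0 0 -1" --pt "-0.155 0 0.175 0 0 0 -1" --pt "-0.19 0 0.165 0 0 0 -1" --pt "-0.21 0 0.165 0 0 0 -1" --pt "-0.225 0 0.165 0 0 0 -1" --pt "-0.235 0 0.165 0 0 0 -1" --pt "-0.24 0 0.165 0 0 0 -1" --pt "-0.24 0 0.165 0 0 0 -1"

```text
clock: 57.3
position: [494.7, -362.7, 251.5]
ee_rot: [0.747, -0.665, 0.003, 0.001]
contact_force: [-0.8, -15.8, 0.6]
gripper_width: 0.1
grasp_force: 7.5
```

Run:
```python
from h import *
go(498.9,-406.7,128,-83.7); shot('top','topC'); spokes('topC'); tops('topC',50,64)
```

```text
t 57.3 grasp [ 495.2 -363.6   96.5] phi -83.4 w 0.1 F [ -0.8 -15.8   0.6] ->  [ 0.222  0.004 -0.156] [-0.001 -0.002  0.002]

jaw x [ 5.72698705 28.25688708] [-28.34864803 -14.92831448]
 px [374.   9.] xy [1043.8 -210.4] mean [1043.7 -211.    56.7] size [58.9 40. ] ang 12.4
 px [37.  7.] xy [1020.6  651.3] mean [1020.   650.5   53.1] size [16.2 24.1] ang 4.8
 px [188.  25.] xy [984.6 265.4] mean [983.9 266.2  56.5] size [50.8 19.3] ang 2.9
 px [172.  44.] xy [930.4 304.8] mean [930.4 302.4  56.7] size [13.8 51. ] ang 13.2
 px [143.  52.] xy [907.2 373.9] mean [907.5 374.2  57.4] size [16.  40.8] ang 40.4
 px [168. 177.] xy [592.8 300.1] mean [591.5 298.1  57.8] size [61.1 60.3] ang 88.0
 px [118. 203.] xy [525.7 420.4] mean [526.  419.7  55.9] size [39.9 42.2] ang 2.6
 px [391. 227.] xy [ 483.2 -254.4] mean [ 482.7 -254.4   57.7] size [39.8 41.1] ang 5.1
 px [368. 229.] xy [ 476.9 -199. ] mean [ 476.4 -198.1   57.9] size [39.7 41.4] ang 4.9
 px [346. 231.] xy [ 470.9 -144.1] mean [ 470.5 -143.8   58. ] size [39.7 40.8] ang 6.3
 px [105. 236.] xy [444.4 446.1] mean [444.9 445.4  55.6] size [39.1 42.3] ang 2.6
```

Emit:
carry_out --pt "0.05 0 0 0 0 0 -1" --pt "0.12 0 0 0 0 0 -1" --pt "0.12 0 -0.2 0 0 0 -1" --pt "0.12 0 -0.5 0 0 0 -1" --pt "-0.2 0 -0.8 0 0 0 -1" --pt "-0.5 0 -0.8 0 0 0 -1" --pt "-0.5 0 -0.8 0 0 0 -1" --pt "-0.5 0 -0.8 0 0 0 -1"

```text
clock: 58.35
position: [482.8, -259.7, 411.0]
ee_rot: [0.747, -0.665, -0.0, -0.0]
contact_force: [0.3, -0.2, -0.8]
gripper_width: 0.2
grasp_force: 0.0
```

Run:
```python
from h import *
shot('wrist','w8'); spokes('w8',(473.9,-195)); shot('top','topD'); spokes('topD'); tops('topD',86,102,'pin'); tops('topD',50,64)
```

```text
(-193, 37, 53) (-188, 47, 52) (-183, 46, 52) (-178, 42, 53) (-173, 47, 53) (-168, 57, 53) (-163, 90, 59) (-158, 83, 88) (-153, 113, 87) (-148, 89, 59) (-143, 78, 54) (-138, 40, 53) (-133, 39, 53) (-128, 40, 52) (-123, 40, 53) (-118, 31, 52) 
jaw x [13.16313913 29.35105342] [-28.92001313 -14.73114275]

jaw x [ 9.22721039 27.62496653] [-27.66524243  -4.96460989]
pin px [53.  6.] xy [1001.1  588.8] mean [999.3 588.7  93.4] size [11.6 30.1] ang 52.7
pin px [164. 174.] xy [593.6 299.3] mean [593.5 299.5  93. ] size [19.7 21.1] ang 87.2
 px [374.   9.] xy [1042.7 -209. ] mean [1044.2 -211.    56.7] size [57.5 38.4] ang 7.4
 px [37.  8.] xy [1018.7  654. ] mean [1018.7  652.1   53.1] size [24.5 26.1] ang 79.3
 px [188.  25.] xy [983.7 265.8] mean [983.9 266.5  56.6] size [20.2 53.3] ang 84.1
 px [172.  45.] xy [927.1 304.4] mean [929.7 304.2  56.6] size [17.3 50.3] ang 10.5
 px [143.  52.] xy [906.6 375.3] mean [907.1 375.4  57.2] size [14.6 37.5] ang 42.1
 px [104.  84.] xy [823.1 467.1] mean [823.  467.3  57.9] size [14.5 49.5] ang 36.0
 px [168. 177.] xy [592.8 300.1] mean [591.5 298.2  58. ] size [61.9 60.4] ang 87.3
 px [118. 203.] xy [526.2 419.9] mean [525.9 419.2  55.7] size [40.7 40.9] ang 7.1
 px [346. 231.] xy [ 470.7 -143.8] mean [ 470.5 -143.4   57.9] size [39.8 41. ] ang 5.0
 px [105. 235.] xy [444.4 446.2] mean [445.4 446.6  55.9] size [39.  41.3] ang 2.1
```

View pics/w8.png

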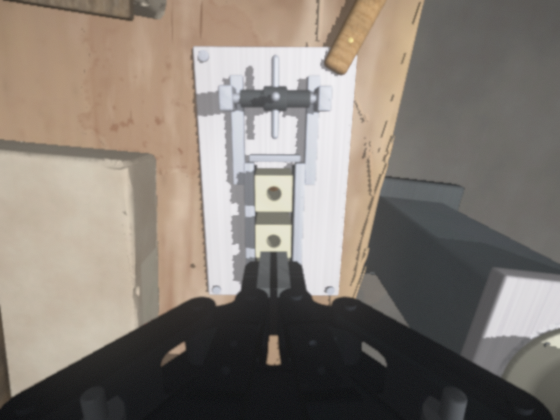

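View pics/topD.png

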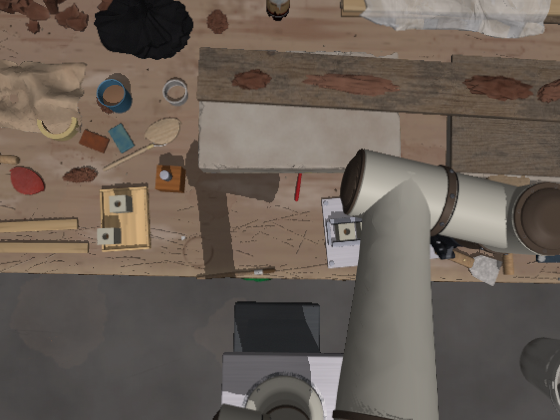

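The wrist view shows one spoke straight up and the next ones level. Both jaws are closed on the row. In the top view, both blind props are inside the tray and the pin is in its stand, so I'm handing in.

```bash
python3 -c "
from bench import arm
print(arm.job_done())"
```

```text
the job is handed in; nothing more can be done
None
```

I handed the job in and it gave no verdict. By the last pictures the three through-bored props stand in the closed clamp with the turnbuckle at its stop, the two blind props are in the tray (one has shifted to near its wall, apparently upright), and the pin is back in its stand.

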